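# Ready a stripped scoring unit for cleaning

## Task

Get the stripped scoring unit ready for cleaning. First, while the big wash pan is still empty, swing its handle inwards without lifting or shifting the pan, so that it no longer sticks out over the front of the drip tray but lies over the tray, in the gap between the small rinse pan and the tin and touching neither of them; leave those two where they stand. Then lay the arbor in the cradle with both ends fully home in the slots and only after that swing the wire bail over it and fully down, and put every fitting lying beside the tray or the cradle (blade flanges, star knob, pulley, bearing block, as many as there are) into the wash pan; what lies farther back on the table belongs to other jobs.

Things in the scene. Friction and masses are not known exactly. Their poses are not given: they have to be found in the camera images.
- tray: shallow aluminium drip tray, 240 (its x) x 400 (its y) x 14 mm high, 4 mm floor and walls, fixed to the table; origin under its centre on the table, its -x side is the front, towards the table's front edge. The wash pan stands at its +y end, centred near (-20, +90) mm in the tray's axes.
- wash_pan: large round steel pan, loose on the tray, 180 mm across, 45 mm high, inner radius 80 mm at the 3 mm floor, 86 at the rim, 0.7 kg; origin at the centre of its underside, z up. Straight handle along its own -x: black grip 20 mm wide, 13 thick, from 125 to 205 mm from the centre, mid-height 52 mm above the underside. At the start it sticks out over the tray's front.
- handle_grip (a point): point on the wash pan's handle to take it by: mid width and mid height of the black grip, 150 mm from the pan's centre
- handle_tip (a point): outer end of the wash pan's handle, 205 mm from the pan's centre, at mid height. Swung in rightly, it lies at about (-65, -110) mm in the tray's axes; the handle then has 30 mm or more free on both sides and its end stops about 14 mm short of the tin.
- rinse_pan: small steel pan, 104 mm across, 55 mm high, loose, standing at the back of the tray's -y end near (+62, -105) mm in the tray's axes; a black stub handle points to the tray's -y; origin at the centre of its underside. Must stay where it stands.
- tin: round lidded tin, 69 mm across, 47 mm high, loose, standing in the tray's front -y corner near (-74, -158) mm in the tray's axes; origin at the centre of its underside. Must stay where it stands.
- arbor: steel arbor (short axle), 156 mm long, 0.55 kg, lying level; origin at the middle of its axis, its own y; any turn about that axis. Barrel 26 mm across, 50 mm long in the middle (grip here from above), on each side a hexagon collar 36 mm across flats, 16 mm long, then a plain journal 16 mm across, 37 mm long. Lying on the table its axis is 18 mm up.
- arbor_end1 (a point): point on the arbor's axis in the middle of the +y journal, 57 mm from the arbor's origin: the part that rests in a slot
- arbor_end2 (a point): the same on the -y journal, 57 mm from the origin. Either end may go in either slot.
- cradle: grey steel cradle, fixed; base 130 (its x) x 170 (its y) x 12 mm; uprights 12 mm thick, 60 wide, at y = +57 and -57 mm, each with an open slot from above, 20 mm wide, bottom 50 mm above the table, straight to 75 mm, then flared to 90 mm height, mouth 36 mm wide. Origin under its centre. The arbor lies along its y with 10 mm end play each way.
- slot1 (a point): centre of the journal when it is home in the slot at y = +57 mm: 58 mm above the table
- slot2 (a point): the same for the slot at y = -57 mm
- bail (a joint): hinge of the wire bail (U of 7 mm steel wire) on the cradle, rad: 0 = closed, lying level above the arbor's ends, about 2.7 = thrown back; a light friction hinge (0.06 N m), it stays where it is left. If the arbor is not home the bail cannot close.
- bail_hinge (a point): middle of the bail's hinge line: 40 mm to +x of the cradle's centre, 73.5 mm above the table, line along the cradle's y
- bail_bar (a point): middle of the bail's cross bar: black sleeve 11 mm thick, 50 mm long along the cradle's y, 85 mm from the hinge line; closed it lies 45 mm to -x of the cradle's centre at 73.5 mm height and rises as the joint value grows. Pinch it from above, fingers before and behind it, and follow the arc; or push it down from above for the last part.
- guard_nose (a point): lower front end of the saw's tall dark guard hood with a red nose, fixed; an obstacle to go round: it hangs 57 mm above the table and rises to 0.6 m, over x = 0.56 to 1.05 m and y = 0.16 to 0.22 m
- flange_1: steel blade flange, a disc 66 mm across and 13 mm thick, lying flat; origin at the centre of its underside; grip across its rim
- flange_2: second blade flange, the same
- clamp_knob: black star knob standing on its head, stud up: head 48 x 46 mm and 20 mm high, then a 20 mm neck to 32 mm, then a 10 mm stud to 62 mm height; origin at the centre of its underside, z along the stud; grip the head across its lobes (48 mm) or the stud
- pulley: aluminium V-belt pulley lying flat, 56 mm across, 32 mm high, groove round the middle; origin at the centre of its underside; grip across the rim
- bearing_block: dark steel pillow-block bearing: foot 90 (its x) x 32 (its y) x 14 mm, round housing 48 mm across on it, 54 mm high in all; origin at the centre of its underside; grip the housing across its 32 mm thickness (along its y)
There are look-alikes about, which are no part of the job. Leave any orange look-alike of the pulley alone.

How it is judged (in metres and radians):
On the way, in this order (a step that is already met when the one before it is completed fails the run):
1. with the wash pan still empty, its handle has been swung in over the tray, between the rinse pan and the tin (x of handle_tip in the frame of tray between -0.11 and 0.03 m and y of handle_tip in the frame of tray below -0.06 m and distance of wash_pan from where it was at the start of the episode below 0.03 m and angle between wash_pan's own z axis and vertical below 0.06 rad and contact force between wash_pan and rinse_pan below 0.2 N and contact force between wash_pan and tin below 0.2 N and horizontal distance between each of flange_1, flange_2, clamp_knob, pulley, bearing_block and wash_pan above 0.095 m), for 0.3 s.
2. both ends of the arbor are fully home in the cradle's slots (z of arbor_end1 in the frame of cradle between 0.054 and 0.0615 m and z of arbor_end2 in the frame of cradle between 0.054 and 0.0615 m and x of arbor in the frame of cradle between -0.005 and 0.005 m and y of arbor in the frame of cradle between -0.014 and 0.014 m and angle between the y axis of arbor and the y axis of cradle, either way round below 0.06 rad), for 0.3 s.
3. the bail is fully down over the seated arbor (all of step 2 and value of joint bail below 0.12 rad), for 0.3 s.
At the end, for the whole second after the job is handed in: Wash pan level, within 30 mm of its start, handle end over the tray (tray x -110..30, y < -60 mm), touching no neighbour; arbor ends within 3.5 mm of home; bail within 0.12 rad of closed; all fittings present lie in the pan, within 80 mm of its centre line and 60 mm of its underside; at rest (all of step 3 and x of handle_tip in the frame of tray between -0.11 and 0.03 m and y of handle_tip in the frame of tray below -0.06 m and distance of wash_pan from where it was at the start of the episode below 0.03 m and angle between wash_pan's own z axis and vertical below 0.06 rad and contact force between wash_pan and rinse_pan below 0.2 N and contact force between wash_pan and tin below 0.2 N and horizontal distance between each of flange_1, flange_2, clamp_knob, pulley, bearing_block and wash_pan below 0.08 m and z of each of flange_1, flange_2, clamp_knob, pulley, bearing_block in the frame of wash_pan below 0.06 m and linear speed of each of arbor, wash_pan below 0.03 m/s and linear speed of each of flange_1, flange_2, clamp_knob, pulley, bearing_block below 0.05 m/s).
It fails at once if the wash pan is lifted off the tray (more than 25 mm) (height (world z) of wash_pan above 0.029 m).
It fails at once if the rinse pan or the tin is pushed more than 20 mm (distance of any of rinse_pan, tin from where it was at the start of the episode above 0.02 m).
Of flange_1, flange_2, clamp_knob, pulley, bearing_block only 3 to 5 are there at a start; the rules pass over those that are not, and their reading is None.
At some moment in a run one of flange_1, flange_2, clamp_knob, pulley, bearing_block may be knocked a few centimetres aside while the robot is not near it.
Once in a run the grip may slacken for a moment while it holds something.
It also fails if it takes over 210 s, if anything falls off the work surface, if the arm or the gripper's body presses on something with over 40 N, if the wrist force passes 120 N, or if a joint passes its speed limit or range.

## Robot

A 6-joint arm with a two-finger parallel gripper is mounted at the origin on a cart in front of the work surface, level with it; the furniture and walls round the work are solid. World frame = base frame: x ahead of the robot, y to its left, z up, the work surface at z = 0. Lengths are in mm, angles in rad, forces in N, time in s.
With the tool pointing down it reaches from about 425 to 950 mm from the base axis. Payload 3.5 kg.
Tool frame: the origin (TCP) lies midway between the tips of the shut fingers; the grasp point (between the pads) lies 19 mm behind it (hold_point_z is the distance from the TCP to the grasp point, in mm); z points along the fingers, y is the line along which they close (so a half turn about z gives the same grasp; the last joint's range is limited). The gripper opens to 85 mm and grips with 20 to 120 N. Pads are 22 mm wide; open, the fingers measure 114 mm over their backs; the gripper's body (76 mm by 85 mm) begins 54 mm behind the grasp point. The pads swing forward as they close: fully open they stand 13 mm farther back than shut.
Start: joints at [0.967, 0.286, 1.577, -0, 1.279, -0.15], TCP at [295.872, 606.684, 231.325] pointing down, gripper open.
Joint ranges: [-2.77, 2.77], [-0.9, 2.22], [0.21, 2.48], [-1.53, 4.67], [0.24, 2.81], [-2.84, 2.84]. Speed limits (rad/s): [2.79, 2.79, 3.14, 3.14, 3.14, 3.14].

## Interface

Orientations are given as a unit quaternion [x, y, z, w].
In Python, from station import * gives the robot as it stands.
- The arm moves only by the tool apply_moves, never from a script. Its argument "targets" is a list of rows, each a list of 3 entries, a list of its own where there are three numbers: the finger opening in mm, from 0 to 85.4, then the shift along the world's x, y, z in mm, then the turn, a rotation vector about the world's x, y, z in rad. A call has exactly 10 rows; each row shifts and turns the commanded pose from where the row before left it; what a row does not reach is not made up. A row lasts 1/10 s, in which the tool goes at most 50 mm and 8.59 degrees, less where a joint would pass 70% of its speed; a pose out of reach is approached as far as the arm can. A call with a gripper value outside its range is refused whole. The fingers move at their own pace and stop on an object; "squeeze" is the grip in N (left out, the last holds). Time passes only in rows, so rows that do not move let the fingers close, or fill a call up. It gives the time, the measured TCP pose, the force, the opening and the grip force at its end, in the units of the state.
- state(): the state, without advancing time (a new reading comes with each control period).
- snapshot(name): name is "scene" or "top" or "wrist"; returns a dict with "frame" (480x640x3 uint8, red, green, blue), "vertical_fov" (degrees; the focal length in pixels is half the picture's height over the tangent of half this angle, whatever the lens; pixels are square), "cx", "cy" (the principal point, pixels), "view" (4x4, takes a point from world to camera coordinates). Camera axes: x right, y up, looking along -z (the intrinsics and any distortion apply to the point x, -y, -z); pixel columns grow to the right and rows downward; lengths in mm; the calibration is good to about 2 mm. A picture is of the moment at which its call begins. There is no depth.
- job_done(): hands the job in; it is judged then, once.
The state is a dict: "clock": time; "qpos": joint angles; "joint_vel": joint speeds; "joint_efforts": joint torques, N m; "position": TCP position; "orientation": TCP orientation; "wrist_force": force on the tool from outside, world axes, zero at the start; "moment": the same for the moment, N m; "opening": opening from 0.0 (shut) to 1.0 (fully open); "grasp_force": force on a finger pad.
Only numpy, scipy, OpenCV 4.12 (cv2) and the standard library are available. Lean on these libraries where they do the work, as an engineer would, in place of code of your own. Each camera call takes 0.05 s, during which the arm holds its last target. There are 200 camera calls.

## Working session

There is one attempt and no reset: what is moved stays moved. The work goes in short steps, Python scripts to look and compute and a tool call to move; the robot and the scene stay as the last step left them, time stands still between calls to the robot, and variables do not carry over. Pictures are saved under pics/ and viewed, at most 14 in all, crops included, and the job is handed in when it is done.

Besides the shell and the picture viewer there is one more tool, called after "Call:" as name(argument=value, ...), one argument or row to a line, values as JSON. apply_moves: Moves the arm, as the interface text tells. Its arguments: {"type":"object","properties":{"targets":{"type":"array","items":{"type":"array"}},"squeeze":{"type":"number"}},"required":["targets"]}

```bash
ls; mkdir -p pics; cat > h.py <<'E'
from station import *
import numpy as np, cv2
def snap(n,f=None):
    s=snapshot(n)
    if f: cv2.imwrite('pics/'+f+'.png',s['frame'][:,:,::-1])
    return s
def foc(s): return 240/np.tan(np.radians(s['vertical_fov'])/2)
def ray(s,u,v,z):
    f=foc(s);V=np.array(s['view']);R=V[:3,:3];t=V[:3,3]
    d=R.T@np.array([(u-s['cx'])/f,-(v-s['cy'])/f,-1.]);c=-R.T@t
    return (c+d*(z-c[2])/d[2]).round(1)
def proj(s,p):
    V=np.array(s['view']);c=V[:3,:3]@np.array(p,float)+V[:3,3];f=foc(s)
    return (s['cx']+f*c[0]/-c[2], s['cy']-f*c[1]/-c[2])
E
python3 - <<'E'
from h import *
for n in ('top','scene','wrist'):
    s=snap(n,n+'0'); print(n,[ (k,s[k]) for k in s if k not in('frame',)])
print(state())
E
```

```text
pics
top [('vertical_fov', 43.04290371389011), ('cx', 316.9855485399824), ('cy', 227.7249110803575), ('view', array([[ 4.04273049e-03, -9.99962609e-01, -7.64435372e-03,
         1.40164605e+01],
       [ 9.84900753e-01,  2.65855385e-03,  1.73099506e-01,
        -6.00184926e+02],
       [-1.73072711e-01, -8.22872438e-03,  9.84874675e-01,
        -1.58800998e+03],
       [ 0.00000000e+00,  0.00000000e+00,  0.00000000e+00,
         1.00000000e+00]]))]
scene [('vertical_fov', 57.38709215759307), ('cx', 320.67354561374265), ('cy', 235.2859111072113), ('view', array([[ 8.90595666e-01, -4.54485617e-01,  1.67983388e-02,
        -5.02480045e+02],
       [ 3.29451726e-01,  6.70165591e-01,  6.65086191e-01,
        -2.45292529e+02],
       [-3.13529777e-01, -5.86788637e-01,  7.46577641e-01,
        -9.51272384e+02],
       [ 0.00000000e+00,  0.00000000e+00,  0.00000000e+00,
         1.00000000e+00]]))]
wrist [('vertical_fov', 62.72552342866185), ('cx', 320.0239570176358), ('cy', 235.07012827640847), ('view', array([[ 4.39126467e-01,  8.98422786e-01, -2.10790000e-03,
        -6.73816744e+02],
   
[... 301 characters left out ...]
,  2.87000731e-01,  1.57785164e+00, -7.15749899e-06,
        1.27861718e+00, -1.50036897e-01]), 'joint_vel': array([ 3.27562753e-04, -8.65829470e-04, -4.90868909e-03,  1.27079841e-04,
       -4.43939803e-05,  5.69175212e-04]), 'joint_efforts': array([ 9.98654978e-04, -4.06605256e+01, -2.93139428e+01, -9.56899567e-05,
        3.97710915e-03, -2.34993917e-05]), 'position': array([295.58143369, 606.2633035 , 230.23331283]), 'orientation': array([ 2.24935522e-01,  9.74373199e-01, -8.73836878e-04, -3.42214688e-04]), 'wrist_force': array([ 0.51894856, -0.2354024 , -0.23319391]), 'moment': array([ 6.31718588e-05, -8.48058068e-03,  2.86544363e-02]), 'grasp_force': 0.0, 'opening': 0.9984627204422195}
```

View pics/top0.png

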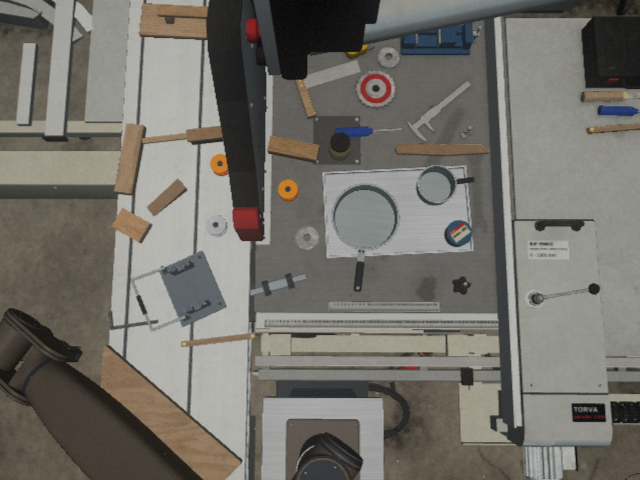

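View pics/scene0.png

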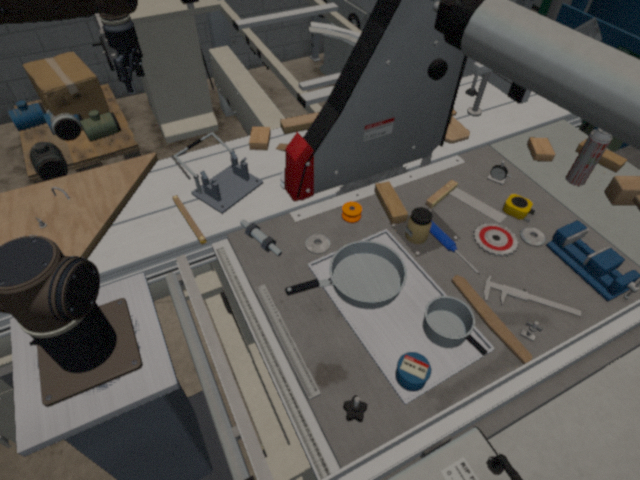

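The top view shows the pan at (365,217) with its handle down to (358,288), the rinse pan at (436,184), the tin at (458,233), the arbor at (278,285) and the cradle at (193,289) with its bail thrown back to the left. Fitting candidates are discs at (307,237) and (217,225) and the knob at (461,285). I'll zoom in.

```bash
python3 - <<'E'
from h import *
im=cv2.imread('pics/top0.png')
a=cv2.resize(im[200:350,120:320],(800,600),interpolation=cv2.INTER_CUBIC)
cv2.imwrite('pics/cl.png',a)
b=cv2.resize(im[150:310,290:490],(800,640),interpolation=cv2.INTER_CUBIC)[:600]
cv2.imwrite('pics/cr.png',b)
E
```

```text
(no output)
```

View pics/cl.png

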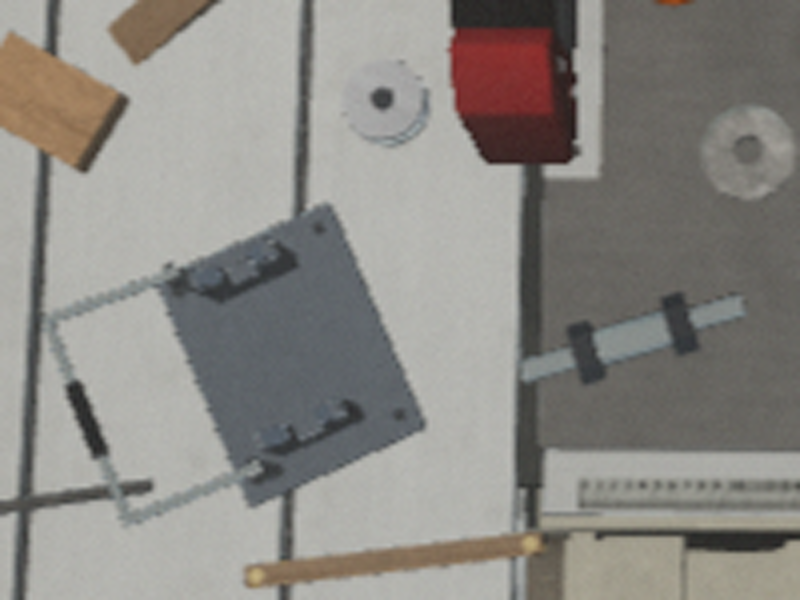

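View pics/cr.png

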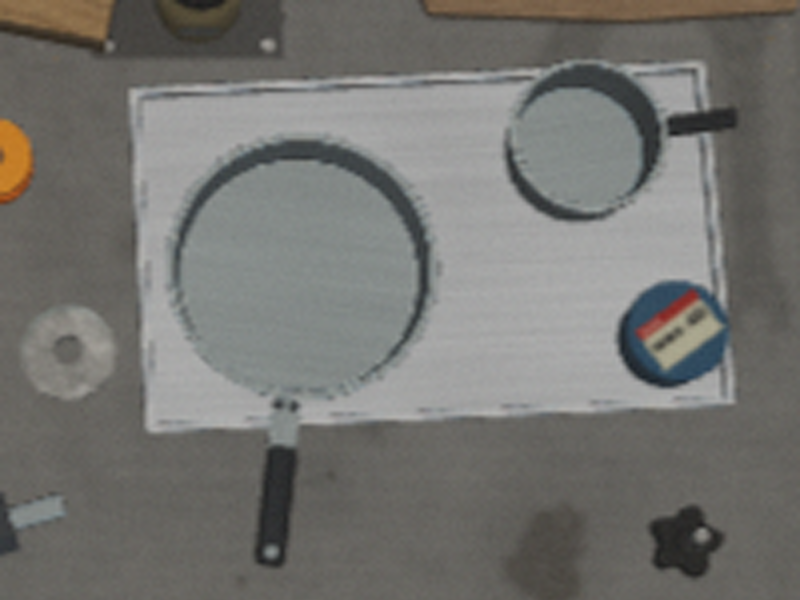

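The crops show the pulley at (216,225), just left of the red guard nose, a flange at (307,238) and the knob at (461,285). There is no bearing block and no second flange. The arbor runs from (251,293) to (306,277), and the cradle's hinge side is at image left. Now to metric positions.

```bash
python3 - <<'E'
from h import *
s=snap('top')
L=lambda u,v,z:ray(s,120+u/4,200+v/4,z)[:2]
R=lambda u,v,z:ray(s,290+u/4,150+v/4,z)[:2]
c=[R(131,90,14),R(704,64,14),R(735,402,14),R(148,430,14)]
print('tray',c,'mean',np.mean(c,0),[np.linalg.norm(c[i]-c[i-1]) for i in range(4)])
d=(c[0]-c[1]+c[3]-c[2]);print('tray y dir',np.arctan2(d[1],d[0]))
print('pan',R(302,268,45),'ext',R(172,268,45),R(437,268,45),R(302,135,45),R(302,400,45))
print('handle start,tip',R(283,447,58),R(270,564,58))
print('rinse',R(586,141,55),'tin',R(674,333,47))
print('flange',R(69,352,13),'knob head',R(686,541,20),'stud',R(703,535,62))
print('pulley',L(382,99,32))
a1,a2=L(524,369,18),L(743,306,18);print('arbor',a1,a2,(a1+a2)/2,np.linalg.norm(a1-a2),'collars',L(588,352,18),L(680,322,18))
k=[L(162,287,12),L(328,204,12),L(425,426,12),L(252,505,12)]
print('cradle',k,np.mean(k,0),[np.linalg.norm(k[i]-k[i-1]) for i in range(4)])
dx=(k[0]-k[1]+k[3]-k[2]);print('cradle x ang',np.arctan2(dx[1],dx[0])); dy=k[1]+k[0]-k[2]-k[3];print('y ang',np.arctan2(dy[1],dy[0]))
print('uprights slots (z~88)',L(236,268,88),L(305,425,88))
for z in(100,110,120):print('bar',z,L(86,419,z))
print(proj(s,state()['position']))
E
```

```text
tray [array([764.1,   0.8]), array([ 783.7, -400.8]), array([ 544.8, -412.8]), array([524.3, -11.4])] mean [ 654.225 -206.05 ] [np.float64(240.1101413934864), np.float64(402.0780023826223), np.float64(239.2011914686046), np.float64(401.9231394184714)]
tray y dir 1.6206926111014623
pan [ 631.3 -115.5] ext [631.1 -27.3] [ 631.6 -207. ] [ 724.2 -116.4] [ 541.  -114.6]
handle start,tip [ 507.6 -100.7] [430.1 -91.5]
rinse [ 717.9 -308.6] tin [ 587.  -365.4]
flange [578.3  43.1] knob head [ 449.2 -374.5] stud [ 449.8 -376.2]
pulley [611.2 293.8]
arbor [428.5 194.1] [471.6  46.3] [450.05 120.2 ] 153.95600020785162 collars [440.1 151. ] [460.6  88.9]
cradle [array([483.9, 443.6]), array([541.4, 332.1]), array([390.3, 260.9]), array([337.1, 375.8])] [438.175 353.1  ] [np.float64(161.70058750666303), np.float64(125.45317851692718), np.float64(167.03487659767345), np.float64(126.6185215519436)]
cradle x ang 2.025571054188016
y ang 0.43657202795657263
uprights slots (z~88) [488.8 375.6] [387.2 326.6]
bar 100 [390.  464.9]
bar 110 [389.5 462. ]
bar 120 [389. 459.]
(np.float64(62.379149268507035), np.float64(342.597326528305))
```

Call:
apply_moves(
  targets=[
    [60, [9.3, -35.2, 0], [0, 0, -0.1403]],
    [60, [9.3, -35.2, 0], [0, 0, -0.1403]],
    [60, [9.3, -35.2, 0], [0, 0, -0.1403]],
    [60, [9.3, -35.2, 0], [0, 0, -0.1403]],
    [60, [9.3, -35.2, 0], [0, 0, -0.1403]],
    [60, [9.3, -35.2, 0], [0, 0, -0.1403]],
    [60, [9.3, -35.2, 0], [0, 0, -0.1403]],
    [60, [9.3, -35.2, 0], [0, 0, -0.1403]],
    [60, [9.3, -35.2, 0], [0, 0, -0.1403]],
    [60, [9.3, -35.2, 0], [0, 0, -0.1403]],
  ],
)

```text
clock: 1.2
position: [388.8, 253.3, 231.3]
orientation: [0.802, 0.597, 0.0, 0.0]
wrist_force: [0.6, 0.6, 0.0]
opening: 0.703
grasp_force: 0.0
```

Call:
apply_moves(
  targets=[
    [60, [9.3, -35.2, 0], [0, 0, -0.1403]],
    [60, [9.3, -35.2, 0], [0, 0, -0.1403]],
    [60, [9.3, -35.2, 0], [0, 0, -0.1403]],
    [60, [9.3, -35.2, 0], [0, 0, -0.1403]],
    [60, [9.3, -35.2, 0], [0, 0, -0.1403]],
    [60, [9.3, -35.2, 0], [0, 0, -0.1403]],
    [60, [9.3, -35.2, 0], [0, 0, -0.1403]],
    [60, [9.3, -35.2, 0], [0, 0, -0.1403]],
    [60, [9.3, -35.2, 0], [0, 0, -0.1403]],
    [60, [9.3, -35.2, 0], [0, 0, -0.1403]],
  ],
)

```text
clock: 2.2
position: [481.9, -98.8, 231.3]
orientation: [0.998, -0.062, 0.0, -0.0]
wrist_force: [0.6, 0.8, -0.1]
opening: 0.704
grasp_force: 0.0
```

Call:
apply_moves(
  targets=[
    [60, [0, 1, -40], [0, 0, 0]],
    [60, [0, 0, -40], [0, 0, 0]],
    [60, [0, 0, -40], [0, 0, 0]],
    [60, [0, 0, -35], [0, 0, 0]],
    [60, [0, 0, -20], [0, 0, 0]],
    [60, [0, 0, -14], [0, 0, 0]],
    [60, [0, 0, 0], [0, 0, 0]],
    [40, [0, 0, 0], [0, 0, 0]],
    [30, [0, 0, 0], [0, 0, 0]],
    [30, [0, 0, 0], [0, 0, 0]],
  ],
  squeeze=30,
)

```text
clock: 3.2
position: [483.0, -96.7, 43.8]
orientation: [0.998, -0.059, 0.001, 0.001]
wrist_force: [-0.1, -0.0, 1.0]
opening: 0.354
grasp_force: 0.0
```

```bash
python3 - <<'E'
from h import *
s=snap('wrist','w1'); print(state()['position'])
for r in (125,150,205):
    a=np.radians(173.2); print(r,proj(s,[631.3+r*np.cos(a),-115.5+r*np.sin(a),62]))
E
```

```text
[482.79212695 -96.67491755  43.63359157]
125 (np.float64(323.0250439809651), np.float64(259.40100684377103))
150 (np.float64(322.90060828341416), np.float64(326.56610019119194))
205 (np.float64(322.6645862361221), np.float64(453.9607558279421))
```

View pics/w1.png

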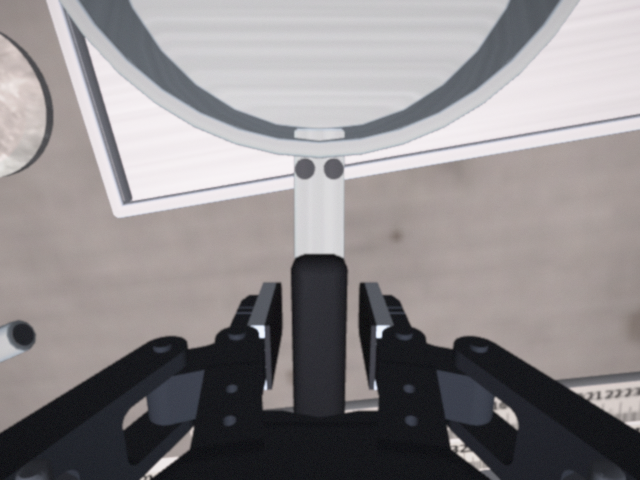

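The wrist view shows the black grip centred between the open pads (columns 292–347, pads at 265 and 375). I'll compute the arc steps next.

```bash
python3 - <<'E'
import numpy as np
a0=np.radians(172.8);n=26;st=np.radians(87)/n
P=np.array([[631.3+149.5*np.cos(a0+i*st),-115.5+149.5*np.sin(a0+i*st)] for i in range(n+1)])
D=np.diff(P.round(1),axis=0).round(1);print(round(st,4));print(D.tolist())
E
```

```text
0.0584
[[-0.9, -8.7], [-0.3, -8.7], [0.2, -8.7], [0.7, -8.7], [1.2, -8.7], [1.7, -8.5], [2.2, -8.5], [2.6, -8.3], [3.2, -8.1], [3.6, -7.9], [4.1, -7.8], [4.6, -7.4], [4.9, -7.2], [5.4, -6.9], [5.7, -6.5], [6.2, -6.3], [6.5, -5.8], [6.8, -5.4], [7.1, -5.1], [7.4, -4.6], [7.7, -4.2], [7.9, -3.7], [8.1, -3.3], [8.3, -2.7], [8.4, -2.3], [8.5, -1.8]]
```

Call:
apply_moves(
  targets=[
    [15, [0, 0, 0], [0, 0, 0]],
    [10, [0, 0, 0], [0, 0, 0]],
    [10, [0, 0, 0], [0, 0, 0]],
    [10, [0, 0, 0], [0, 0, 0]],
    [10, [0, 0, 0], [0, 0, 0]],
    [10, [0, 0, 0], [0, 0, 0]],
    [10, [0, 0, 0], [0, 0, 0]],
    [10, [0, 0, 0], [0, 0, 0]],
    [10, [0, 0, 0], [0, 0, 0]],
    [10, [0, 0, 0], [0, 0, 0]],
  ],
  squeeze=40,
)

```text
clock: 4.25
position: [482.5, -96.5, 43.4]
orientation: [0.998, -0.059, 0.001, 0.0]
wrist_force: [-1.8, 1.3, 6.2]
opening: 0.224
grasp_force: 43.2
```

Call:
apply_moves(
  targets=[
    [10, [-0.9, -8.7, 0], [0, 0, 0.0584]],
    [10, [-0.3, -8.7, 0], [0, 0, 0.0584]],
    [10, [0.2, -8.7, 0], [0, 0, 0.0584]],
    [10, [0.7, -8.7, 0], [0, 0, 0.0584]],
    [10, [1.2, -8.7, 0], [0, 0, 0.0584]],
    [10, [1.7, -8.5, 0], [0, 0, 0.0584]],
    [10, [2.2, -8.5, 0], [0, 0, 0.0584]],
    [10, [2.6, -8.3, 0], [0, 0, 0.0584]],
    [10, [3.2, -8.1, 0], [0, 0, 0.0584]],
    [10, [3.6, -7.9, 0], [0, 0, 0.0584]],
  ],
)

```text
clock: 5.25
position: [494.2, -179.1, 42.5]
orientation: [0.972, 0.234, -0.003, -0.003]
wrist_force: [-6.5, 6.0, 10.5]
opening: 0.225
grasp_force: 44.3
```

Call:
apply_moves(
  targets=[
    [10, [4.1, -7.8, 0], [0, 0, 0.0584]],
    [10, [4.6, -7.4, 0], [0, 0, 0.0584]],
    [10, [4.9, -7.2, 0], [0, 0, 0.0584]],
    [10, [5.4, -6.9, 0], [0, 0, 0.0584]],
    [10, [5.7, -6.5, 0], [0, 0, 0.0584]],
    [10, [6.2, -6.3, 0], [0, 0, 0.0584]],
    [10, [6.5, -5.8, 0], [0, 0, 0.0584]],
    [10, [6.8, -5.4, 0], [0, 0, 0.0584]],
    [10, [7.1, -5.1, 0], [0, 0, 0.0584]],
    [10, [7.4, -4.6, 0], [0, 0, 0.0584]],
  ],
)

```text
clock: 6.25
position: [552.4, -243.4, 42.6]
orientation: [0.864, 0.504, -0.003, -0.003]
wrist_force: [-8.2, 2.5, 8.7]
opening: 0.223
grasp_force: 42.6
```

Call:
apply_moves(
  targets=[
    [10, [7.7, -4.2, 0], [0, 0, 0.0584]],
    [10, [7.9, -3.7, 0], [0, 0, 0.0584]],
    [10, [8.1, -3.3, 0], [0, 0, 0.0584]],
    [10, [8.3, -2.7, 0], [0, 0, 0.0584]],
    [10, [8.4, -2.3, 0], [0, 0, 0.0584]],
    [10, [8.5, -1.8, 0], [0, 0, 0.0584]],
    [10, [0, 0, 0], [0, 0, 0]],
    [10, [0, 0, 0], [0, 0, 0]],
    [10, [0, 0, 0], [0, 0, 0]],
    [10, [0, 0, 0], [0, 0, 0]],
  ],
)

```text
clock: 7.25
position: [602.8, -262.7, 43.3]
orientation: [0.764, 0.645, -0.002, -0.001]
wrist_force: [-5.4, 0.1, 6.3]
opening: 0.221
grasp_force: 41.8
```

```bash
python3 - <<'E'
from h import *
s=snap('scene','s1'); st=state(); print(st['position'],st['orientation'],st['wrist_force'])
E
```

```text
[ 602.77652495 -262.64858381   43.28979343] [ 7.63780674e-01  6.45473819e-01 -1.49165739e-03 -6.37997628e-04] [-5.01965252  0.36731005  5.69231663]
```

View pics/s1.png

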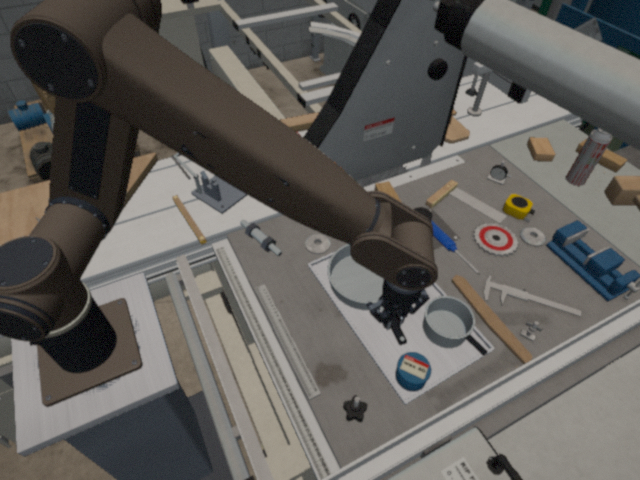

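The scene view shows the handle swung in between the rinse pan and tin, with the gripper at (400,300). Next I release, rise and travel to the arbor.

Call:
apply_moves(
  targets=[
    [40, [0, 0, 0], [0, 0, 0]],
    [40, [0, 0, 0], [0, 0, 0]],
    [40, [0, 0, 0], [0, 0, 0]],
    [40, [0, 0, 15], [0, 0, 0]],
    [40, [0, 0, 30], [0, 0, 0]],
    [40, [0, 0, 40], [0, 0, 0]],
    [40, [0, 0, 40], [0, 0, 0]],
    [40, [0, 0, 40], [0, 0, 0]],
    [60, [-12, 32, 0], [0, 0, 0.04]],
    [60, [-12, 32, 0], [0, 0, 0.04]],
  ],
)

```text
clock: 8.3
position: [580.7, -198.6, 211.2]
orientation: [0.738, 0.674, 0.001, 0.003]
wrist_force: [-0.5, 1.0, -0.5]
opening: 0.7
grasp_force: 0.0
```

Call:
apply_moves(
  targets=[
    [60, [-12.8, 31.8, 0], [0, 0, 0.037]],
    [60, [-12.8, 31.8, 0], [0, 0, 0.037]],
    [60, [-12.8, 31.8, 0], [0, 0, 0.037]],
    [60, [-12.8, 31.8, 0], [0, 0, 0.037]],
    [60, [-12.8, 31.8, 0], [0, 0, 0.037]],
    [60, [-12.8, 31.8, 0], [0, 0, 0.037]],
    [60, [-12.8, 31.8, 0], [0, 0, 0.037]],
    [60, [-12.8, 31.8, 0], [0, 0, 0.037]],
    [60, [-12.8, 31.8, 0], [0, 0, 0.037]],
    [60, [-12.8, 31.8, 0], [0, 0, 0.037]],
  ],
)

```text
clock: 9.3
position: [451.2, 121.1, 208.6]
orientation: [0.601, 0.799, 0.001, 0.001]
wrist_force: [0.7, 0.4, -0.2]
opening: 0.701
grasp_force: 0.0
```

```bash
python3 - <<'E'
from h import *
s=snap('wrist','w2'); t=snap('top','t2')
print(state()['position'],state()['orientation'])
cv2.imwrite('pics/t2c.png',np.hstack([cv2.resize(t['frame'][150:350,290:490,::-1],(400,400)),cv2.resize(s['frame'][:,:,::-1],(400,300)).repeat(1,0)[:300].copy() if 0 else cv2.copyMakeBorder(cv2.resize(s['frame'][:,:,::-1],(400,300)),0,100,0,0,cv2.BORDER_CONSTANT)]))
# arbor: print predicted centre & ends in the wrist view
for p in ([428.5,194.1,18],[471.6,46.3,18],[450,120.2,18]): print(proj(s,p))
E
```

```text
[450.35310917 122.63978874 208.32668458] [5.99845866e-01 8.00115212e-01 7.61431785e-04 6.69989709e-05]
(np.float64(317.528239276652), np.float64(114.54326888006011))
(np.float64(318.4640719970278), np.float64(290.3370987993188))
(np.float64(317.9687179287408), np.float64(207.72940549375485))
```

View pics/t2c.png

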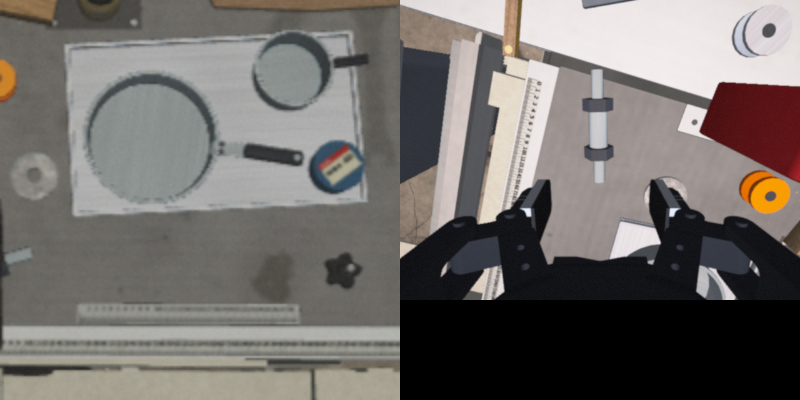

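The top crop shows the handle lying in the gap, clear of the rinse pan and tin. In the wrist view the arbor ends are at (315,110) and (320,293), matching the prediction. Now to grasp it.

Call:
apply_moves(
  targets=[
    [60, [0, -1.5, -40], [0, 0, 0]],
    [60, [0, -0.5, -40], [0, 0, 0]],
    [60, [0, 0, -40], [0, 0, 0]],
    [60, [0, 0, -40], [0, 0, 0]],
    [60, [0, 0, -25], [0, 0, 0]],
    [60, [0, 0, -10], [0, 0, 0]],
    [60, [0, 0, -8], [0, 0, 0]],
    [60, [0, 0, 0], [0, 0, 0]],
    [40, [0, 0, 0], [0, 0, 0]],
    [30, [0, 0, 0], [0, 0, 0]],
  ],
  squeeze=60,
)

```text
clock: 10.4
position: [453.0, 117.9, 5.8]
orientation: [0.602, 0.799, 0.001, 0.001]
wrist_force: [-1.3, -1.0, 3.5]
opening: 0.371
grasp_force: 2.4
```

Call:
apply_moves(
  targets=[
    [20, [0, 0, 0], [0, 0, 0]],
    [15, [0, 0, 0], [0, 0, 0]],
    [15, [0, 0, 0], [0, 0, 0]],
    [15, [0, 0, 0], [0, 0, 0]],
    [15, [0, 0, 0], [0, 0, 0]],
    [15, [0, 0, 0], [0, 0, 0]],
    [15, [0, 0, 0], [0, 0, 0]],
    [15, [0, 0, 0], [0, 0, 0]],
    [15, [0, 0, 0], [0, 0, 0]],
    [15, [0, 0, 0], [0, 0, 0]],
  ],
  squeeze=60,
)

```text
clock: 11.4
position: [452.1, 117.8, 5.8]
orientation: [0.601, 0.799, -0.0, 0.0]
wrist_force: [-2.2, -1.1, 6.4]
opening: 0.286
grasp_force: 58.5
```

Call:
apply_moves(
  targets=[
    [15, [0, 0, 20], [0, 0, 0]],
    [15, [0, 0, 40], [0, 0, 0]],
    [15, [0, 0, 45], [0, 0, 0]],
    [15, [0, 0, 45], [0, 0, 0]],
    [15, [0, 0, 45], [0, 0, 0]],
    [15, [-4.4, 26, 0], [0, 0, 0.1157]],
    [15, [-4.4, 26, 0], [0, 0, 0.1157]],
    [15, [-4.4, 26, 0], [0, 0, 0.1157]],
    [15, [-4.4, 26, 0], [0, 0, 0.1157]],
    [15, [-4.4, 26, 0], [0, 0, 0.1157]],
  ],
  squeeze=80,
)

```text
clock: 12.4
position: [428.2, 248.6, 198.2]
orientation: [0.347, 0.938, -0.001, -0.001]
wrist_force: [0.1, -0.3, -5.7]
opening: 0.277
grasp_force: 79.5
```

Call:
apply_moves(
  targets=[
    [15, [10, 15, 0], [0, 0, 0.1157]],
    [15, [10, 15, 0], [0, 0, 0.1157]],
    [15, [10, 15, 0], [0, 0, 0.1157]],
    [15, [10, 15, 0], [0, 0, 0.1157]],
    [15, [10, 15, 0], [0, 0, 0.1157]],
    [15, [10, 15, 0], [0, 0, 0.1157]],
    [15, [10, 15, 0], [0, 0, 0.1157]],
    [15, [10, 15, 0], [0, 0, 0.1157]],
    [15, [10, 15, 0], [0, 0, 0.1157]],
    [15, [10, 15, 0], [0, 0, 0.1157]],
  ],
)

```text
clock: 13.4
position: [528.9, 398.1, 197.5]
orientation: [-0.223, 0.975, -0.0, -0.001]
wrist_force: [0.5, -0.3, -4.8]
opening: 0.276
grasp_force: 79.4
```

```bash
python3 - <<'E'
from h import *
s=snap('wrist','w3')
st=state();print(st['position'],st['orientation'],st['opening'],st['grasp_force'],st['wrist_force'])
E
```

```text
[530.36769018 400.1006068  197.72632002] [-2.24417417e-01  9.74492748e-01  8.08830797e-04  2.30172045e-04] 0.27048922487369426 79.41351056098938 [ 0.98281725  1.04106696 -5.70645465]
```

View pics/w3.png

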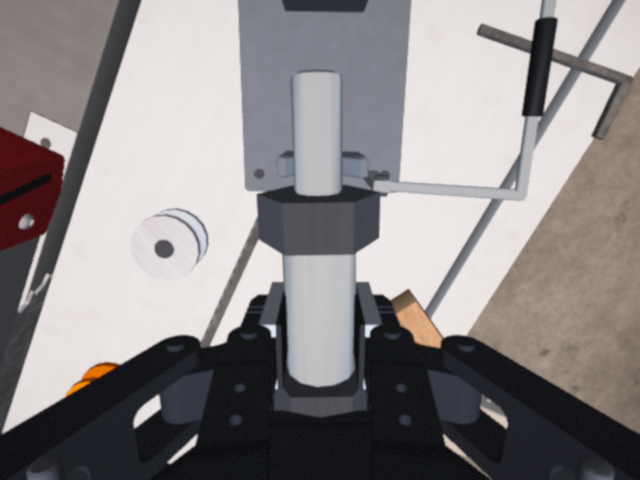

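The wrist view shows the held arbor level, the near upright's top between columns 278 and 369 at row 163, the base's near corners at (246,189) and (400,191), and the bail's cross bar at (540,66).

```bash
python3 - <<'E'
from h import *
s=snap('wrist')
a,b=ray(s,278,164,88),ray(s,369,166,88);print('upright',a,b,np.linalg.norm(a-b),(a+b)/2)
a,b=ray(s,246,189,12),ray(s,401,192,12);print('base near',a,b,np.linalg.norm(a-b),(a+b)/2)
c,d=ray(s,238,0,12),ray(s,410,0,12);print('far',(c+d)/2, np.linalg.norm(c-d))
m=(a+b)/2-(c+d)/2;print('y ang',np.degrees(np.arctan2(m[1],m[0])))
e=(b-a);print('x ang',np.degrees(np.arctan2(e[1],e[0])))
for z in (95,110,125):print('bar',ray(s,540,66,z))
print('pulley',ray(s,164,249,32))
# held arbor: journal far end and tip at axis z~211
p=state()['position'];z=p[2]+13
g1,g2=ray(s,317,72,z+6),ray(s,319,250,z+10);print('arbor tip',g1,g2,np.degrees(np.arctan2(*(g2-g1)[1::-1])),'tcp->tip',np.linalg.norm(g1[:2]-p[:2]))
E
```

```text
upright [502.3 356.8  88. ] [478.2 409.4  88. ] 57.85818870306949 [490.25 383.1   88.  ]
base near [542.7 337.1  12. ] [488.1 455.5  12. ] 130.38297434864722 [515.4 396.3  12. ]
far [387.1  334.05  12.  ] 128.00003906249407
y ang 25.882242160576705
x ang 114.75672538427862
bar [383.8 470.8  95. ]
bar [389.1 464.7 110. ]
bar [394.3 458.5 125. ]
pulley [613.3 297.9  32. ]
arbor tip [456.4 362.9 216.7] [504.4 386.8 220.7] 26.469478656022154 tcp->tip 81.48820399052782
```

Call:
apply_moves(
  targets=[
    [15, [-17.7, -8, 0], [0, 0, 0]],
    [15, [-17.7, -8, 0], [0, 0, 0]],
    [15, [-17.7, -8, 0], [0, 0, 0]],
    [15, [-17.7, -8, 0], [0, 0, 0]],
    [15, [-17.7, -7.7, 0], [0, 0, 0]],
    [15, [0, 0, -30], [0, 0, 0]],
    [15, [0, 0, -30], [0, 0, 0]],
    [15, [0, 0, -20], [0, 0, 0]],
    [15, [0, 0, -17], [0, 0, 0]],
    [15, [0, 0, 0], [0, 0, 0]],
  ],
)

```text
clock: 14.5
position: [437.8, 356.1, 98.3]
orientation: [-0.22, 0.976, -0.001, -0.004]
wrist_force: [-1.2, -0.9, -5.8]
opening: 0.273
grasp_force: 79.5
```

```bash
python3 - <<'E'
from h import *
s=snap('wrist');t=snap('scene')
a=cv2.resize(s['frame'][:,:,::-1],(400,300)); b=cv2.resize(t['frame'][110:260,120:320,::-1],(400,300))
cv2.imwrite('pics/w4.png',np.hstack([a,b]))
st=state();print(st['position'],st['orientation'],st['opening'],st['wrist_force'])
E
```

```text
[440.4948868  357.65198848 101.99905603] [-2.19788220e-01  9.75547313e-01 -2.68591702e-04 -7.11437951e-04] 0.2743400077442702 [-0.69654543 -0.44379117 -4.78529444]
```

View pics/w4.png

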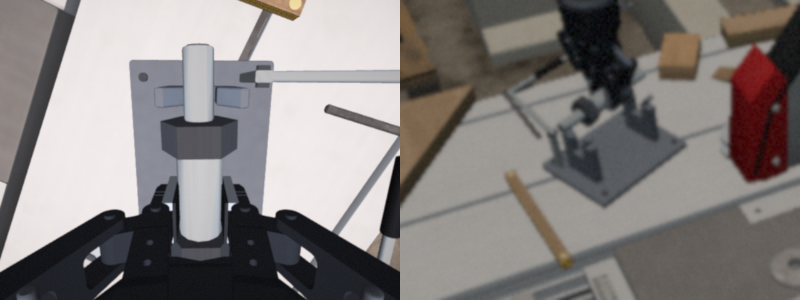

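The half-size wrist panel shows the journal at columns 184–213 between the prongs (156–249), about 2 mm off centre while the arm was still settling. The scene crop shows the arbor level over the cradle. Lowering in stages.

Call:
apply_moves(
  targets=[
    [15, [0, 0, 0], [0, 0, 0]],
    [15, [0, 0, 0], [0, 0, 0]],
    [15, [0, 0, -5], [0, 0, 0]],
    [15, [0, 0, -6], [0, 0, 0]],
    [15, [0, 0, -6], [0, 0, 0]],
    [15, [0, 0, -5], [0, 0, 0]],
    [15, [0, 0, -4], [0, 0, 0]],
    [15, [0, 0, -4], [0, 0, 0]],
    [15, [0, 0, -3], [0, 0, 0]],
    [15, [0, 0, 0], [0, 0, 0]],
  ],
  squeeze=60,
)

```text
clock: 15.6
position: [440.8, 358.0, 68.7]
orientation: [-0.22, 0.975, -0.0, -0.001]
wrist_force: [1.0, 0.5, -6.3]
opening: 0.272
grasp_force: 79.5
```

Call:
apply_moves(
  targets=[
    [15, [-0.4, 1, 0], [0, 0, 0.004]],
    [15, [-0.4, 0.9, 0], [0, 0, 0.004]],
    [15, [0, 0, 0], [0, 0, 0]],
    [15, [0, 0, -3], [0, 0, 0]],
    [15, [0, 0, -3], [0, 0, 0]],
    [15, [0, 0, -3], [0, 0, 0]],
    [15, [0, 0, -3], [0, 0, 0]],
    [15, [0, 0, -3], [0, 0, 0]],
    [15, [0, 0, 0], [0, 0, 0]],
    [15, [0, 0, 0], [0, 0, 0]],
  ],
  squeeze=40,
)

```text
clock: 16.6
position: [441.3, 359.3, 54.1]
orientation: [-0.224, 0.975, -0.001, 0.001]
wrist_force: [2.8, -3.6, -4.2]
opening: 0.275
grasp_force: 79.7
```

Call:
apply_moves(
  targets=[
    [15, [0.2, -0.5, -2], [0, 0, 0]],
    [15, [0, 0, -2], [0, 0, 0]],
    [15, [0, 0, -2], [0, 0, 0]],
    [15, [0, 0, -1], [0, 0, 0]],
    [15, [0, 0, -1], [0, 0, 0]],
    [15, [0, 0, 0], [0, 0, 0]],
    [15, [0, 0, 0], [0, 0, 0]],
    [15, [0, 0, 0], [0, 0, 0]],
    [15, [0, 0, 0], [0, 0, 0]],
    [15, [0, 0, 0], [0, 0, 0]],
  ],
)

```text
clock: 17.6
position: [441.0, 359.2, 46.2]
orientation: [-0.224, 0.975, -0.0, 0.0]
wrist_force: [1.8, -5.5, -3.0]
opening: 0.271
grasp_force: 79.7
```

Call:
apply_moves(
  targets=[
    [32, [0, 0, 0], [0, 0, 0]],
    [40, [0, 0, 0], [0, 0, 0]],
    [50, [0, 0, 0], [0, 0, 0]],
    [50, [0, 0, 0], [0, 0, 0]],
    [50, [0, 0, 0], [0, 0, 0]],
    [50, [0, 0, 20], [0, 0, 0]],
    [50, [0, 0, 40], [0, 0, 0]],
    [50, [0, 0, 40], [0, 0, 0]],
    [50, [0, 0, 40], [0, 0, 0]],
    [50, [0, 0, 0], [0, 0, 0]],
  ],
  squeeze=40,
)

```text
clock: 18.6
position: [444.1, 361.8, 194.2]
orientation: [-0.224, 0.975, 0.002, 0.007]
wrist_force: [0.1, 0.6, -0.0]
opening: 0.589
grasp_force: 0.0
```

```bash
python3 - <<'E'
from h import *
s=snap('wrist');t=snap('scene')
a=cv2.resize(s['frame'][:,:,::-1],(400,300)); b=cv2.resize(t['frame'][110:260,120:320,::-1],(400,300))
cv2.imwrite('pics/w5.png',np.hstack([a,b]))
st=state();print(st['position'],st['orientation'],st['opening'],st['wrist_force'])
E
```

```text
[441.14949352 360.05824847 187.92570259] [-2.24210257e-01  9.74539410e-01  5.27016658e-04  1.55632324e-03] 0.5834610056917997 [-0.02158253 -0.73864122 -0.07099224]
```

View pics/w5.png

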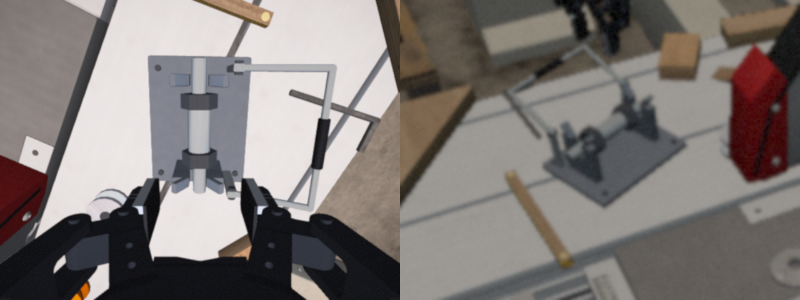

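The wrist panel shows the arbor lying in both slots, with the bail thrown back to the right and its bar at (321,143). Next is the bar.

Call:
apply_moves(
  targets=[
    [40, [-13, 26, 0], [0, 0, 0]],
    [40, [-13, 26, 0], [0, 0, 0]],
    [40, [-13, 26, 0], [0, 0, 0]],
    [40, [-13.6, 26.2, 0], [0, 0, 0]],
    [40, [0, 0, -20], [0, 0, 0]],
    [40, [0, 0, -20], [0, 0, 0]],
    [40, [0, 0, -10], [0, 0, 0]],
    [40, [0, 0, 0], [0, 0, 0]],
    [40, [0, 0, 0], [0, 0, 0]],
    [40, [0, 0, 0], [0, 0, 0]],
  ],
  squeeze=25,
)

```text
clock: 19.7
position: [388.6, 464.1, 137.3]
orientation: [-0.224, 0.975, 0.0, 0.001]
wrist_force: [-0.2, -0.4, -0.5]
opening: 0.47
grasp_force: 0.0
```

```bash
python3 - <<'E'
from h import *
s=snap('wrist');p=state()['position'];print(p)
g=cv2.cvtColor(s['frame'],cv2.COLOR_RGB2GRAY)
print(proj(s,[388.5,464.2,110]),proj(s,[388.5-22*.9,464.2-22*.437,110]),proj(s,[388.5-38*.9,464.2-38*.437,110]))
u,v=proj(s,[388.5-22*.9,464.2-22*.437,110]);v=int(v)
print(g[v,200:440:4])
E
```

```text
[388.67679261 464.13961987 137.54860045]
(np.float64(320.92816212159664), np.float64(276.7754219688661)) (np.float64(320.9016687173938), np.float64(230.88406786899827)) (np.float64(320.8812618562484), np.float64(195.53570403781976))
[140 140 140 140 139 138 139 139 139 141 139 116 232 238 238 239 238 239
 238 239 239 239 239 240 239 239 240 236  30  32  45  51  37  64 237 236
 236 236 237 238 239 238 238 238 240 240 239 239 238 237 237 237 237 237
 156  97 119 143 237 239]
```

Call:
apply_moves(
  targets=[
    [40, [0, 0.5, -20], [0, 0, 0]],
    [40, [0, 0, -15], [0, 0, 0]],
    [40, [0, 0, -10], [0, 0, 0]],
    [25, [0, 0, 0], [0, 0, 0]],
    [15, [0, 0, 0], [0, 0, 0]],
    [5, [0, 0, 0], [0, 0, 0]],
    [5, [0, 0, 0], [0, 0, 0]],
    [5, [0, 0, 0], [0, 0, 0]],
    [5, [0, 0, 0], [0, 0, 0]],
    [5, [0, 0, 0], [0, 0, 0]],
  ],
  squeeze=25,
)

```text
clock: 20.75
position: [388.3, 464.3, 91.7]
orientation: [-0.224, 0.975, 0.0, 0.0]
wrist_force: [0.8, -1.0, -0.3]
opening: 0.116
grasp_force: 25.3
```

```bash
python3 - <<'E'
from h import *
print(state()['position'],state()['wrist_force'],state()['opening'],state()['grasp_force'])
# arc from 2.7 to 0 in 30 rows; cx=( -.437,.8996)
f=np.linspace(2.70,0.0,31)
X=-85*np.cos(f);Z=85*np.sin(f)
P=np.c_[-.437*X,.8996*X,Z].round(1)
for r in np.split(np.diff(P,axis=0).round(1),3):print(r.tolist())
E
```

```text
[388.29668239 464.34642477  91.68695338] [ 0.82220037 -1.00585852 -0.25210272] 0.11583224194874817 25.30960589647293
[[1.6, -3.2, 6.8], [1.8, -3.7, 6.4], [2.1, -4.3, 6.0], [2.3, -4.7, 5.6], [2.5, -5.2, 5.0], [2.7, -5.5, 4.6], [2.8, -5.9, 3.9], [3.0, -6.2, 3.4], [3.1, -6.4, 2.7], [3.3, -6.6, 2.1]]
[[3.2, -6.8, 1.4], [3.4, -6.8, 0.7], [3.3, -6.9, 0.0], [3.3, -6.9, -0.6], [3.3, -6.7, -1.4], [3.3, -6.7, -2.0], [3.1, -6.4, -2.6], [3.0, -6.2, -3.3], [2.9, -6.0, -3.9], [2.7, -5.5, -4.5]]
[[2.5, -5.2, -5.0], [2.3, -4.8, -5.6], [2.1, -4.3, -5.9], [1.9, -3.8, -6.4], [1.5, -3.3, -6.7], [1.4, -2.7, -7.1], [1.0, -2.1, -7.2], [0.7, -1.5, -7.5], [0.5, -1.0, -7.6], [0.1, -0.3, -7.6]]
```

Call:
apply_moves(
  targets=[
    [5, [1.6, -3.2, 6.8], [0, 0, 0]],
    [5, [1.8, -3.7, 6.4], [0, 0, 0]],
    [5, [2.1, -4.3, 6.0], [0, 0, 0]],
    [5, [2.3, -4.7, 5.6], [0, 0, 0]],
    [5, [2.5, -5.2, 5.0], [0, 0, 0]],
    [5, [2.7, -5.5, 4.6], [0, 0, 0]],
    [5, [2.8, -5.9, 3.9], [0, 0, 0]],
    [5, [3.0, -6.2, 3.4], [0, 0, 0]],
    [5, [3.1, -6.4, 2.7], [0, 0, 0]],
    [5, [3.3, -6.6, 2.1], [0, 0, 0]],
  ],
)

```text
clock: 21.75
position: [411.8, 414.5, 142.1]
orientation: [-0.224, 0.975, 0.003, -0.001]
wrist_force: [-9.5, 4.0, 12.6]
opening: 0.112
grasp_force: 25.9
```

Call:
apply_moves(
  targets=[
    [5, [3.2, -6.8, 1.4], [0, 0, 0]],
    [5, [3.4, -6.8, 0.7], [0, 0, 0]],
    [5, [3.3, -6.9, 0.0], [0, 0, 0]],
    [5, [3.3, -6.9, -0.6], [0, 0, 0]],
    [5, [3.3, -6.7, -1.4], [0, 0, 0]],
    [5, [3.3, -6.7, -2.0], [0, 0, 0]],
    [5, [3.1, -6.4, -2.6], [0, 0, 0]],
    [5, [3.0, -6.2, -3.3], [0, 0, 0]],
    [5, [2.9, -6.0, -3.9], [0, 0, 0]],
    [5, [2.7, -5.5, -4.5], [0, 0, 0]],
  ],
)

```text
clock: 22.75
position: [443.5, 346.3, 123.0]
orientation: [-0.224, 0.975, -0.001, -0.002]
wrist_force: [-4.3, -2.9, 4.8]
opening: 0.117
grasp_force: 27.8
```

Call:
apply_moves(
  targets=[
    [5, [2.5, -5.2, -5.0], [0, 0, 0]],
    [5, [2.3, -4.8, -5.6], [0, 0, 0]],
    [5, [2.1, -4.3, -5.9], [0, 0, 0]],
    [5, [1.9, -3.8, -6.4], [0, 0, 0]],
    [5, [1.5, -3.3, -6.7], [0, 0, 0]],
    [5, [1.4, -2.7, -7.1], [0, 0, 0]],
    [5, [1.0, -2.1, -7.2], [0, 0, 0]],
    [5, [0.7, -1.5, -7.5], [0, 0, 0]],
    [5, [0.5, -1.0, -7.6], [0, 0, 0]],
    [5, [0.1, -0.3, -6], [0, 0, 0]],
  ],
)

```text
clock: 23.75
position: [457.4, 316.4, 56.5]
orientation: [-0.224, 0.974, -0.002, -0.003]
wrist_force: [-2.8, -6.2, 3.6]
opening: 0.112
grasp_force: 30.2
```

```bash
python3 - <<'E'
from h import *
st=state();print(st['position'],st['wrist_force'],st['opening'],st['grasp_force'])
E
```

```text
[457.39798914 316.40114716  56.46589263] [-2.7918095  -6.20992194  3.59840947] 0.11235905026595228 30.21069824695587
```

Call:
apply_moves(
  targets=[
    [5, [0, 0, -1], [0, 0, 0]],
    [5, [0, 0, -1], [0, 0, 0]],
    [5, [0, 0, 0], [0, 0, 0]],
    [15, [0, 0, 0], [0, 0, 0]],
    [25, [0, 0, 0], [0, 0, 0]],
    [25, [0, 0, 0], [0, 0, 0]],
    [25, [0, 0, 20], [0, 0, 0]],
    [25, [0, 0, 40], [0, 0, 0]],
    [40, [0, 0, 40], [0, 0, 0]],
    [40, [0, 0, 30], [0, 0, 0]],
  ],
)

```text
clock: 24.75
position: [459.5, 319.2, 187.8]
orientation: [-0.224, 0.974, 0.0, 0.002]
wrist_force: [0.8, 0.1, -0.2]
opening: 0.464
grasp_force: 0.0
```

```bash
python3 - <<'E'
from h import *
s=snap('wrist');t=snap('scene')
a=cv2.resize(s['frame'][:,:,::-1],(400,300)); b=cv2.resize(t['frame'][110:260,120:320,::-1],(400,300))
cv2.imwrite('pics/w6.png',np.hstack([a,b]))
st=state();print(st['position'],st['orientation'],st['opening'],st['wrist_force'])
E
```

```text
[461.83872459 320.31928343 191.27654378] [-0.22446922  0.97446293  0.0011095   0.00585975] 0.4717722173926918 [0.17063414 0.70751975 1.14354054]
```

View pics/w6.png

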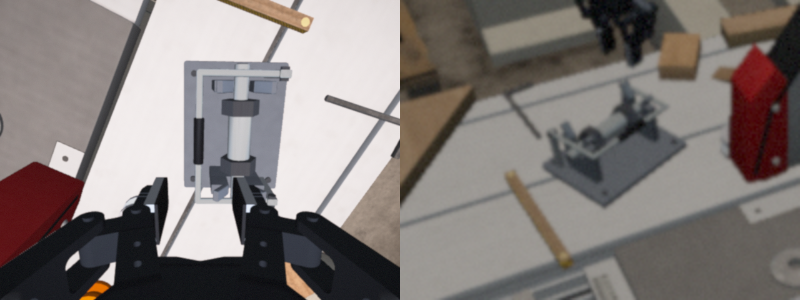

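The wrist panel shows the bail closed over the seated arbor, with its bar sleeve at half-size (199,140), level in front. Next is the pulley.

Call:
apply_moves(
  targets=[
    [80, [12, -2, 0], [0, 0, -0.13]],
    [80, [12, -2, 0], [0, 0, -0.13]],
    [80, [13, -2, 0], [0, 0, -0.13]],
    [80, [13, -2, 0], [0, 0, -0.13]],
    [80, [13, -2, 0], [0, 0, -0.13]],
    [80, [13, -2, 0], [0, 0, -0.13]],
    [80, [13, -2, 0], [0, 0, -0.13]],
    [80, [13, -2, 0], [0, 0, -0.13]],
    [80, [13, -2, 0], [0, 0, -0.13]],
    [80, [13, -2, 0], [0, 0, -0.13]],
  ],
)

```text
clock: 25.85
position: [586.7, 298.5, 183.4]
orientation: [0.414, 0.91, -0.001, -0.001]
wrist_force: [0.0, 0.2, 0.9]
opening: 0.94
grasp_force: 0.0
```

Call:
apply_moves(
  targets=[
    [80, [12, -1, 0], [0, 0, -0.13]],
    [80, [12, -1, 0], [0, 0, -0.14]],
    [80, [0, 0, -30], [0, 0, 0]],
    [80, [0, 0, -20], [0, 0, 0]],
    [80, [0, 0, 0], [0, 0, 0]],
    [80, [0, 0, 0], [0, 0, 0]],
    [80, [0, 0, 0], [0, 0, 0]],
    [80, [0, 0, 0], [0, 0, 0]],
    [80, [0, 0, 0], [0, 0, 0]],
    [80, [0, 0, 0], [0, 0, 0]],
  ],
)

```text
clock: 26.85
position: [611.0, 296.8, 135.5]
orientation: [0.53, 0.848, 0.001, 0.0]
wrist_force: [0.1, -0.2, 0.3]
opening: 0.939
grasp_force: 0.0
```

```bash
python3 - <<'E'
from h import *
s=snap('wrist','w7');st=state();print(st['position'],st['orientation'])
g=cv2.medianBlur(cv2.cvtColor(s['frame'],cv2.COLOR_RGB2GRAY),5)
print('pred',proj(s,[613,297.5,32]))
c=cv2.HoughCircles(g,cv2.HOUGH_GRADIENT,1,40,param1=100,param2=30,minRadius=20,maxRadius=140)
for q in (c[0][:6] if c is not None else []): print(q,ray(s,q[0],q[1],32), q[2])
n,l,stt,ce=cv2.connectedComponentsWithStats((g<90).astype(np.uint8))
print([(ce[i].round(1),stt[i,4],ray(s,*ce[i],32)) for i in range(1,n) if 40<stt[i,4]<2500])
E
```

```text
[610.89723348 296.79023364 135.28116915] [5.30251780e-01 8.47840074e-01 3.73955962e-04 3.46034754e-04]
pred (np.float64(322.9993366567817), np.float64(233.98604398792313))
[317.5 235.5  41.3] [610.2 295.   32. ] 41.3
[518.5 331.5  38.5] [766.8 293.7  32. ] 38.5
[(array([120.7,  17.7]), np.int32(1814), array([454.8, 361.3,  32. ])), (array([206.3,  39.7]), np.int32(880), array([502.4, 371.9,  32. ])), (array([175.9,  39.6]), np.int32(711), array([486.7, 364.3,  32. ])), (array([18.9, 42. ]), np.int32(1795), array([406.4, 323.9,  32. ])), (array([505.8, 124. ]), np.int32(1429), array([682.1, 407.6,  32. ])), (array([250.6,  94.2]), np.int32(48), array([536.8, 355.9,  32. ])), (array([269.5, 105.6]), np.int32(89), array([549.5, 354.9,  32. ])), (array([226.1, 111.6]), np.int32(122), array([527.5, 340.4,  32. ])), (array([312.5, 124.9]), np.int32(392), array([577.3, 356.1,  32. ])), (array([352.9, 146.8]), np.int32(82), array([605.2, 355.3,  32. ])), (array([508.1, 223.4]), np.int32(331), array([717.4, 356.1,  32. ])), (array([317.7, 235.9]), np.int32(367), array([610.5, 294.9,  32. ])), (array([592. , 265.2]), np.int32(156), array([783.4, 356.3,  32. ]))]
```

View pics/w7.png

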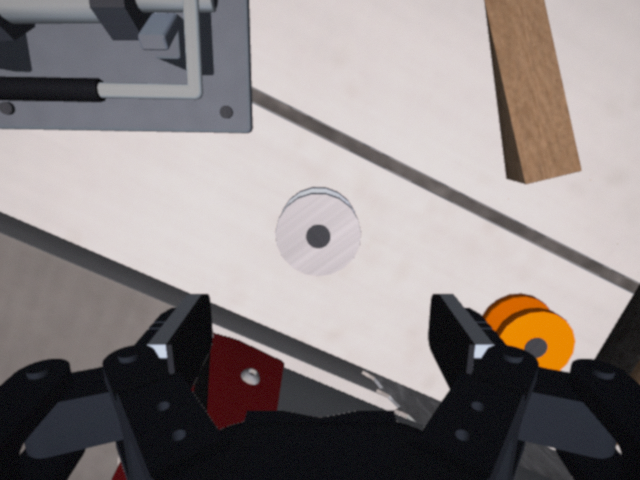

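The pulley sits at (317.5,235.5) with its hub hole visible, and the red guard nose is lower left. I'll descend and grasp.

Call:
apply_moves(
  targets=[
    [82, [-0.6, -1.8, -30], [0, 0, 0]],
    [82, [0, 0, -30], [0, 0, 0]],
    [82, [0, 0, -30], [0, 0, 0]],
    [82, [0, 0, -25], [0, 0, 0]],
    [82, [0, 0, -12], [0, 0, 0]],
    [82, [0, 0, -5], [0, 0, 0]],
    [82, [0, 0, 0], [0, 0, 0]],
    [65, [0, 0, 0], [0, 0, 0]],
    [55, [0, 0, 0], [0, 0, 0]],
    [45, [0, 0, 0], [0, 0, 0]],
  ],
  squeeze=50,
)

```text
clock: 27.9
position: [611.5, 295.4, 5.0]
orientation: [0.53, 0.848, 0.001, 0.001]
wrist_force: [-1.0, -0.5, 4.7]
opening: 0.628
grasp_force: 52.9
```

Call:
apply_moves(
  targets=[
    [45, [0, 0, 0], [0, 0, 0]],
    [45, [0, 0, 0], [0, 0, 0]],
    [45, [0, 0, 0], [0, 0, 0]],
    [45, [0, 0, 0], [0, 0, 0]],
    [45, [0, 0, 10], [0, 0, 0]],
    [45, [0, 0, 25], [0, 0, 0]],
    [45, [0, 0, 35], [0, 0, 0]],
    [45, [0, 0, 40], [0, 0, 0]],
    [45, [0, 0, 40], [0, 0, 0]],
    [45, [0, 0, 30], [0, 0, 0]],
  ],
)

```text
clock: 28.9
position: [610.3, 295.0, 185.5]
orientation: [0.53, 0.848, 0.001, 0.001]
wrist_force: [0.0, 0.3, -0.8]
opening: 0.633
grasp_force: 53.2
```

Call:
apply_moves(
  targets=[
    [45, [-28.4, -7.5, 0], [0, 0, -0.065]],
    [45, [-28.4, -7.5, 0], [0, 0, -0.065]],
    [45, [-28.4, -7.5, 0], [0, 0, -0.065]],
    [45, [-28.4, -7.5, 0], [0, 0, -0.065]],
    [45, [-28.4, -7.5, 0], [0, 0, -0.065]],
    [45, [-28.4, -7.5, 0], [0, 0, -0.065]],
    [45, [0, -37.5, 0], [0, 0, -0.065]],
    [45, [0, -37.5, 0], [0, 0, -0.065]],
    [45, [0, -37.5, 0], [0, 0, -0.065]],
    [45, [0, -37.5, 0], [0, 0, -0.065]],
  ],
  squeeze=70,
)

```text
clock: 29.9
position: [438.7, 98.7, 182.4]
orientation: [0.774, 0.633, -0.0, -0.0]
wrist_force: [0.6, -0.1, -1.5]
opening: 0.621
grasp_force: 73.7
```

Call:
apply_moves(
  targets=[
    [45, [24.8, -19.8, 0], [0, 0, -0.065]],
    [45, [24.8, -19.8, 0], [0, 0, -0.065]],
    [45, [24.8, -19.8, 0], [0, 0, -0.065]],
    [45, [24.8, -19.8, 0], [0, 0, -0.065]],
    [45, [24.8, -19.8, 0], [0, 0, -0.065]],
    [45, [24.8, -19.8, 0], [0, 0, -0.065]],
    [45, [24.8, -19.8, 0], [0, 0, -0.065]],
    [45, [24.8, -19.8, 0], [0, 0, -0.065]],
    [45, [24.8, -19.8, 0], [0, 0, -0.065]],
    [45, [0, 0, 0], [0, 0, 0]],
  ],
)

```text
clock: 30.9
position: [664.5, -80.9, 181.9]
orientation: [0.924, 0.383, 0.0, 0.001]
wrist_force: [-0.3, 0.4, -1.3]
opening: 0.623
grasp_force: 74.0
```

```bash
python3 - <<'E'
from h import *
s=snap('wrist','w8');st=state();print(st['position'],st['orientation'],st['opening'],st['grasp_force'])
print(proj(s,[631,-115,7]),proj(s,st['position']))
E
```

```text
[663.08424127 -79.44227939 181.67011615] [ 9.23510309e-01  3.83572853e-01 -5.79264647e-04 -4.90792030e-04] 0.6207378340076651 73.95784121879842
(np.float64(320.2748185278008), np.float64(265.5347793533755)) (np.float64(314.45415343991004), np.float64(302.23398745423594))
```

View pics/w8.png

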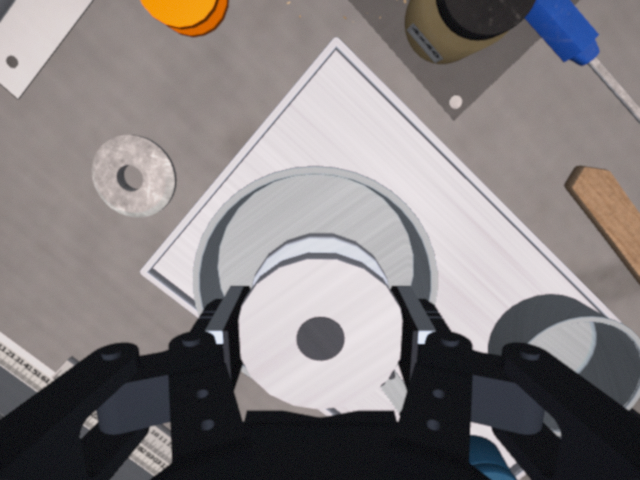

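The wrist view shows the pulley held over the pan (pulley hub at (320,338), pan rim ellipse above), and the flange at (133,176). Lowering it in.

Call:
apply_moves(
  targets=[
    [45, [-1.5, -2.5, -30], [0, 0, 0]],
    [45, [-1.5, -2.5, -30], [0, 0, 0]],
    [45, [0, 0, -30], [0, 0, 0]],
    [45, [0, 0, -30], [0, 0, 0]],
    [45, [0, 0, -25], [0, 0, 0]],
    [45, [0, 0, -12], [0, 0, 0]],
    [45, [0, 0, -6], [0, 0, 0]],
    [45, [0, 0, -3], [0, 0, 0]],
    [45, [0, 0, 0], [0, 0, 0]],
    [45, [0, 0, 0], [0, 0, 0]],
  ],
)

```text
clock: 31.95
position: [660.9, -83.5, 18.3]
orientation: [0.923, 0.384, 0.001, 0.001]
wrist_force: [0.4, -1.0, -1.4]
opening: 0.624
grasp_force: 74.0
```

Call:
apply_moves(
  targets=[
    [60, [0, 0, 0], [0, 0, 0]],
    [66, [0, 0, 0], [0, 0, 0]],
    [66, [0, 0, 0], [0, 0, 0]],
    [66, [0, 0, 0], [0, 0, 0]],
    [66, [0, 0, 20], [0, 0, 0]],
    [66, [0, 0, 30], [0, 0, 0]],
    [66, [0, 0, 40], [0, 0, 0]],
    [66, [0, 0, 40], [0, 0, 0]],
    [66, [0, 0, 0], [0, 0, 0]],
    [80, [0, 0, 0], [0, 0, 0]],
  ],
)

```text
clock: 32.95
position: [660.8, -83.5, 148.6]
orientation: [0.923, 0.384, 0.001, 0.001]
wrist_force: [0.2, 0.5, -0.4]
opening: 0.92
grasp_force: 0.0
```

Call:
apply_moves(
  targets=[
    [84, [-10.3, 15.8, 0], [0, 0, 0.0545]],
    [84, [-10.3, 15.8, 0], [0, 0, 0.0545]],
    [84, [-10.3, 15.8, 0], [0, 0, 0.0545]],
    [84, [-10.3, 15.8, 0], [0, 0, 0.0545]],
    [84, [-10.3, 15.8, 0], [0, 0, 0.0545]],
    [84, [-10.3, 15.8, 0], [0, 0, 0.0545]],
    [84, [-10.3, 15.8, 0], [0, 0, 0.0545]],
    [84, [-10.3, 15.8, 0], [0, 0, 0.0545]],
    [84, [0, 0, 0], [0, 0, 0]],
    [84, [0, 0, 0], [0, 0, 0]],
  ],
)

```text
clock: 33.95
position: [577.1, 43.3, 145.8]
orientation: [0.818, 0.575, -0.001, -0.0]
wrist_force: [-0.1, -0.5, -0.5]
opening: 0.983
grasp_force: 0.0
```

```bash
cat > circ.py <<'E'
from h import *
import sys
z=float(sys.argv[1]);lo,hi=int(sys.argv[2]),int(sys.argv[3])
s=snap('wrist','wl');st=state();print(st['position'],st['orientation'],st['opening'])
g=cv2.medianBlur(cv2.cvtColor(s['frame'],cv2.COLOR_RGB2GRAY),5)
c=cv2.HoughCircles(g,cv2.HOUGH_GRADIENT,1,30,param1=80,param2=22,minRadius=lo,maxRadius=hi)
for q in (c[0][:6] if c is not None else []): print(q,ray(s,q[0],q[1],z))
E
python3 circ.py 13 25 80; python3 -c "
from h import *
s=snap('wrist');print(proj(s,[578.3,43.1,13]),proj(s,[611.3,43.1,13]))"
```

```text
[577.48806241  42.86829903 146.18234246] [ 8.18398382e-01  5.74651216e-01 -2.61289057e-04 -1.85423623e-05] 0.9801412861974804
[320.5 218.5  44.9] [578.4  46.3  13. ]
[490.5  69.5  52.3] [716.4 102.4  13. ]
[535.5 286.5  78.3] [713.2 -58.3  13. ]
[501.5 391.5  78.3] [ 668.3 -140.4   13. ]
[103.5 288.5  62.8] [405.4  50.9  13. ]
[467.5 363.5  78.3] [ 648.6 -105.5   13. ]
(np.float64(320.92003982462364), np.float64(222.19391012747715)) (np.float64(364.35105780329525), np.float64(206.92001036218372))
```

Call:
apply_moves(
  targets=[
    [85, [0.9, 2.8, -35], [0, 0, 0]],
    [85, [0, 0, -35], [0, 0, 0]],
    [85, [0, 0, -35], [0, 0, 0]],
    [85, [0, 0, -25], [0, 0, 0]],
    [85, [0, 0, -12], [0, 0, 0]],
    [85, [0, 0, -6], [0, 0, 0]],
    [85, [0, 0, 0], [0, 0, 0]],
    [75, [0, 0, 0], [0, 0, 0]],
    [68, [0, 0, 0], [0, 0, 0]],
    [60, [0, 0, 0], [0, 0, 0]],
  ],
  squeeze=60,
)

```text
clock: 35.05
position: [579.4, 45.9, 1.0]
orientation: [0.818, 0.575, 0.001, 0.0]
wrist_force: [-3.9, 0.8, 7.9]
opening: 0.71
grasp_force: 38.2
```

Call:
apply_moves(
  targets=[
    [60, [0, 0, 0], [0, 0, 0]],
    [60, [0, 0, 0], [0, 0, 0]],
    [60, [0, 0, 0], [0, 0, 0]],
    [60, [0, 0, 0], [0, 0, 0]],
    [60, [0, 0, 5], [0, 0, 0]],
    [60, [0, 0, 15], [0, 0, 0]],
    [60, [0, 0, 30], [0, 0, 0]],
    [60, [0, 0, 40], [0, 0, 0]],
    [60, [0, 0, 30], [0, 0, 0]],
    [60, [0, 0, 0], [0, 0, 0]],
  ],
)

```text
clock: 36.05
position: [582.3, 45.6, 125.5]
orientation: [0.818, 0.575, 0.005, 0.004]
wrist_force: [0.2, -0.2, -1.1]
opening: 0.707
grasp_force: 34.3
```

Call:
apply_moves(
  targets=[
    [50, [0, 0, 0], [0, 0, 0]],
    [50, [0, 0, 0], [0, 0, 0]],
    [50, [0, 0, 0], [0, 0, 0]],
    [50, [0, 0, 0], [0, 0, 0]],
    [50, [0, 0, 0], [0, 0, 0]],
    [50, [0, 0, 0], [0, 0, 0]],
    [50, [0, 0, 0], [0, 0, 0]],
    [50, [0, 0, 0], [0, 0, 0]],
    [50, [0, 0, 0], [0, 0, 0]],
    [50, [0, 0, 0], [0, 0, 0]],
  ],
  squeeze=70,
)

```text
clock: 37.05
position: [578.4, 45.9, 118.7]
orientation: [0.818, 0.575, 0.0, 0.0]
wrist_force: [-0.2, 0.3, 0.3]
opening: 0.588
grasp_force: 0.0
```

```bash
python3 circ.py 130 30 130; python3 -c "
from h import *
st=state();print(st['grasp_force'],st['wrist_force'])
s=snap('wrist');print([proj(s,st['position']+[0,0,h]) for h in (0,10)])
t=snap('top');f=t['frame'];u,v=map(int,proj(t,[578,46,13]));print(u,v);print(f[v-24:v+25:6,u-24:u+25:6].mean(2).astype(int))
g=s['frame'].mean(2).astype(int);print(g[200:420:12,220:430:12])"
```

```text
[578.39590297  45.89204145 118.68368897] [8.18299466e-01 5.74792120e-01 3.68835842e-05 2.65523117e-05] 0.5882641706673692
[499.5 439.5 120.6] [628.3 -31.  130. ]
[507.5  67.5  60. ] [662.4 105.9 130. ]
[163.5 274.5  54.9] [531.4  80.1 130. ]
[320.5 347.5  91.8] [574.2  33.3 130. ]
[143.5 325.5 109.6] [515.5  64.4 130. ]
[523.5 418.5  79.8] [639.6 -24.3 130. ]
0.0 [-0.30659462 -0.62645739 -0.02472809]
[(np.float64(319.6145097929396), np.float64(302.4537565466461)), (np.float64(319.57231364522727), np.float64(314.04649053741304))]
306 238
[[ 35  76  76  79  80  85  82  58 170]
 [ 38  61  64  66  66  69  61  60 174]
 [ 40  40  44  44  49  53  44  69 178]
 [ 71  67  61  62  66  68  86  69 178]
 [ 57  63  63  68  62  70  68  62 176]
 [ 48  63  66  64  52  51  87  70 176]
 [ 61  66  64  65  61  50  78  82 172]
 [ 63  66  67  65  62  52  58  93 160]
 [ 65  66  64  64  63  58  34 102 105]]
[[160 161 158 159 159 161 161 159 160 157 158 156 155 158 159 155 149 153]
 [161 162 159 160 160 159 158 157 156 158 159 157 156 158 156 154 148 155]
 [159 162 159 158 154 156 152 160 155 157 159 159 155 1
[... 520 characters left out ...]
239 241  13  21  86  26]
 [ 87  60  11 110 151 151 149 213 232 239 241 239 239 239  17  23  85  74]
 [240  67  18 115 152 233 235 238 236 238 238 239 237 158  20  18 175 132]
 [ 27  69  18 154 158 233 239 235 236 237 238 238 127  75  32  16  40  21]
 [ 21  71  18 155 152 156 119 238 238 236 238 233  74  82 203  20  24  22]
 [ 23  51  25 155 153 154 232 239 234 235 235  73  89 202 207  20  23  23]
 [ 21  20 152 153 153 154 150 113 238 236 233  73 202 206 202  24  22  19]
 [ 20  17 154 148 154 149 151 231 239 233 118 200 206 206 205 198  21  22]
 [ 25  17 149 149 150 152 152 150 107 238 110 211 210 210 206  78  22  21]
 [ 20  24  81  27  22  22  23  25 181 120  25  25  22  23  21  21  21  21]]
```

The gripper is empty, so the flange slipped out. I'll spend the last view on a composite of all three cameras to find it.

```bash
python3 - <<'E'
from h import *
w=snap('wrist','wf')['frame'];t=snap('top','tf')['frame'];s=snap('scene','sf')['frame']
A=np.zeros((600,800,3),np.uint8)
A[:300,:400]=cv2.resize(w,(400,300));A[:300,400:]=cv2.resize(t[120:330,230:510],(400,300))
A[300:,:400]=cv2.resize(s[130:430,220:620],(400,300));A[300:,400:]=cv2.resize(s[210:360,250:450],(400,300))
cv2.imwrite('pics/comp.png',A[:,:,::-1])
E
```

```text
(no output)
```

View pics/comp.png

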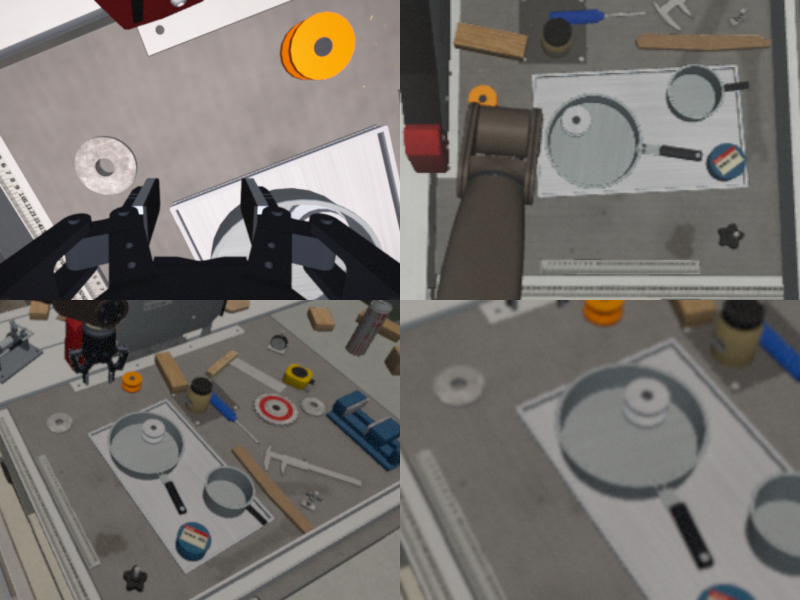

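The flange lies flat at wrist pixel (169,264), near the ruler, and the pulley is in the pan.

```bash
python3 - <<'E'
from h import *
s=snap('wrist','wg');g=cv2.cvtColor(s['frame'],cv2.COLOR_RGB2GRAY)
print(ray(s,169,264,13),state()['position'])
h=cv2.medianBlur(g,5)
c=cv2.HoughCircles(h[200:330,100:240],cv2.HOUGH_GRADIENT,1,30,param1=60,param2=15,minRadius=42,maxRadius=58)
for q in c[0][:3]:print(q,ray(s,q[0]+100,q[1]+200,13))
E
```

```text
[475.9  59.9  13. ] [578.39071048  45.88769187 118.6663678 ]
[67.5 65.5 49.7] [474.5  59.3  13. ]
```

Call:
apply_moves(
  targets=[
    [84, [-11.4, 1.5, 5], [0, 0, -0.126]],
    [84, [-11.4, 1.5, 5], [0, 0, -0.126]],
    [84, [-11.4, 1.5, 5], [0, 0, -0.126]],
    [84, [-11.4, 1.5, 5], [0, 0, -0.126]],
    [84, [-11.4, 1.5, 0], [0, 0, -0.126]],
    [84, [-11.4, 1.5, 0], [0, 0, -0.126]],
    [84, [-11.4, 1.5, 0], [0, 0, -0.126]],
    [84, [-11.4, 1.5, 0], [0, 0, -0.126]],
    [84, [-11.4, 1.5, 0], [0, 0, -0.126]],
    [84, [0, 0, 0], [0, 0, 0]],
  ],
)

```text
clock: 38.4
position: [474.7, 59.7, 138.4]
orientation: [0.999, 0.046, -0.0, -0.0]
wrist_force: [0.2, -0.3, -0.5]
opening: 0.987
grasp_force: 0.0
```

```bash
python3 circ.py 13 38 56; python3 -c "
from h import *
s=snap('wrist');print(proj(s,[475,59.5,13]))"
```

```text
[475.53579114  59.47118298 138.67216311] [9.98910365e-01 4.66695591e-02 1.86567182e-04 2.50053676e-05] 0.9867340704568609
[322.5 225.5  46.3] [474.9  57.9  13. ]
(np.float64(319.8205410690631), np.float64(226.48137559393362))
```

Call:
apply_moves(
  targets=[
    [85, [-0.6, -1.3, -40], [0, 0, 0]],
    [85, [0, 0, -40], [0, 0, 0]],
    [85, [0, 0, -35], [0, 0, 0]],
    [85, [0, 0, -15], [0, 0, 0]],
    [85, [0, 0, -7], [0, 0, 0]],
    [85, [0, 0, -4], [0, 0, 0]],
    [85, [0, 0, 0], [0, 0, 0]],
    [75, [0, 0, 0], [0, 0, 0]],
    [65, [0, 0, 0], [0, 0, 0]],
    [50, [0, 0, 0], [0, 0, 0]],
  ],
  squeeze=80,
)

```text
clock: 39.5
position: [476.4, 58.1, 0.0]
orientation: [0.999, 0.045, 0.0, -0.0]
wrist_force: [-3.5, 0.1, 11.0]
opening: 0.713
grasp_force: 83.5
```

Call:
apply_moves(
  targets=[
    [50, [0, 0, 0], [0, 0, 0]],
    [50, [0, 0, 0], [0, 0, 0]],
    [50, [0, 0, 0], [0, 0, 0]],
    [50, [0, 0, 0], [0, 0, 0]],
    [50, [0, 0, 5], [0, 0, 0]],
    [50, [0, 0, 15], [0, 0, 0]],
    [50, [0, 0, 30], [0, 0, 0]],
    [50, [0, 0, 40], [0, 0, 0]],
    [50, [0, 0, 30], [0, 0, 0]],
    [50, [0, 0, 0], [0, 0, 0]],
  ],
)

```text
clock: 40.5
position: [478.7, 57.9, 122.9]
orientation: [0.999, 0.045, 0.005, 0.001]
wrist_force: [-0.4, 0.1, -1.2]
opening: 0.71
grasp_force: 87.1
```

Call:
apply_moves(
  targets=[
    [50, [14.8, -22.3, 0], [0, 0, 0]],
    [50, [14.8, -22.3, 0], [0, 0, 0]],
    [50, [14.8, -22.3, 0], [0, 0, 0]],
    [50, [14.8, -22.3, 0], [0, 0, 0]],
    [50, [14.8, -22.3, 0], [0, 0, 0]],
    [50, [14.8, -22.3, 0], [0, 0, 0]],
    [50, [14.8, -22.3, 0], [0, 0, 0]],
    [50, [14.8, -22.3, 0], [0, 0, 0]],
    [50, [0, 0, 0], [0, 0, 0]],
    [50, [0, 0, 0], [0, 0, 0]],
  ],
)

```text
clock: 41.5
position: [592.5, -120.2, 115.8]
orientation: [0.999, 0.045, -0.001, -0.001]
wrist_force: [-0.1, -0.1, -1.4]
opening: 0.713
grasp_force: 87.1
```

```bash
python3 - <<'E'
from h import *
st=state();print(st['position'],st['opening'],st['grasp_force'],st['wrist_force'])
s=cv2.imread('pics/tf.png',0);t=snap('top')
c=cv2.HoughCircles(cv2.medianBlur(s[170:270,310:430],3),cv2.HOUGH_GRADIENT,1,60,param1=80,param2=15,minRadius=28,maxRadius=38)
for q in c[0][:2]:print(q,ray(t,q[0]+310,q[1]+170,46))
E
```

```text
[ 592.52270736 -120.23495951  115.82030219] 0.7133563526940836 87.13674955652095 [-0.1171214  -0.07840624 -1.38323002]
[54.5 49.5 33. ] [ 624.2 -112.6   46. ]
```

Call:
apply_moves(
  targets=[
    [50, [0, 0, -30], [0, 0, 0]],
    [50, [0, 0, -30], [0, 0, 0]],
    [50, [0, 0, -25], [0, 0, 0]],
    [50, [0, 0, -12], [0, 0, 0]],
    [50, [0, 0, -6], [0, 0, 0]],
    [50, [0, 0, -2], [0, 0, 0]],
    [50, [0, 0, 0], [0, 0, 0]],
    [50, [0, 0, 0], [0, 0, 0]],
    [70, [0, 0, 0], [0, 0, 0]],
    [74, [0, 0, 0], [0, 0, 0]],
  ],
)

```text
clock: 42.55
position: [594.5, -120.7, 13.9]
orientation: [0.999, 0.045, 0.001, 0.0]
wrist_force: [0.8, -0.0, -0.8]
opening: 0.872
grasp_force: 0.0
```

Call:
apply_moves(
  targets=[
    [74, [0, 0, 0], [0, 0, 0]],
    [74, [0, 0, 0], [0, 0, 0]],
    [74, [0, 0, 20], [0, 0, 0]],
    [74, [0, 0, 30], [0, 0, 0]],
    [74, [0, 0, 40], [0, 0, 0]],
    [74, [0, 0, 50], [0, 0, 0]],
    [74, [0, 0, 40], [0, 0, 0]],
    [74, [0, 0, 10], [0, 0, 0]],
    [74, [0, 0, 0], [0, 0, 0]],
    [50, [0, 0, 0], [0, 0, 0]],
  ],
)

```text
clock: 43.55
position: [592.6, -120.0, 200.9]
orientation: [0.999, 0.045, -0.001, -0.001]
wrist_force: [0.1, 0.7, -0.9]
opening: 0.716
grasp_force: 0.0
```

Call:
apply_moves(
  targets=[
    [50, [-15.9, -28.3, 0], [0, 0, 0]],
    [50, [-15.9, -28.3, 0], [0, 0, 0]],
    [50, [-15.9, -28.3, 0], [0, 0, 0]],
    [50, [-15.9, -28.3, 0], [0, 0, 0]],
    [50, [-15.9, -28.3, 0], [0, 0, 0]],
    [50, [-15.9, -28.3, 0], [0, 0, 0]],
    [50, [-15.9, -28.3, 0], [0, 0, 0]],
    [50, [-15.9, -28.3, 0], [0, 0, 0]],
    [50, [-15.9, -28.3, 0], [0, 0, 0]],
    [50, [0, 0, 0], [0, 0, 0]],
  ],
)

```text
clock: 44.55
position: [447.7, -376.9, 199.2]
orientation: [0.999, 0.043, -0.002, -0.002]
wrist_force: [0.6, -0.5, 0.5]
opening: 0.586
grasp_force: 0.0
```

```bash
python3 - <<'E'
from h import *
s=snap('wrist','wk');p=state()['position'];print(p)
g=cv2.cvtColor(s['frame'],cv2.COLOR_RGB2GRAY)
print('pred head',proj(s,[449.3,-375,18]),'stud',proj(s,[449.5,-375.5,62]))
n,l,st,ce=cv2.connectedComponentsWithStats((cv2.medianBlur(g,5)<75).astype(np.uint8))
for i in range(1,n):
    if 500<st[i,4]<15000: print(ce[i].round(1),st[i],ray(s,*ce[i],15))
t=snap('top');f=cv2.cvtColor(t['frame'],cv2.COLOR_RGB2GRAY);u,v=map(int,proj(t,[626,-115,45]))
x=(g[150:300:8,250:400:8]).astype(int);print(x)
cv2.imwrite('pics/tpan.png',t['frame'][:,:,::-1])
c=cv2.HoughCircles(cv2.medianBlur(f[170:270,310:430],3),cv2.HOUGH_GRADIENT,1,8,param1=80,param2=13,minRadius=8,maxRadius=38)
for q in c[0][:6]:print(q,ray(t,q[0]+310,q[1]+170,46 if q[2]>20 else 20))
E
```

```text
[ 448.6469723  -375.30345573  199.39661839]
pred head (np.float64(318.74710551646575), np.float64(206.6649084649804)) stud (np.float64(319.02358224156865), np.float64(218.5798091275726))
[53.9 30.1] [   0    0   90   62 1697] [ 566.7 -164.2   15. ]
[318.5 203.9] [ 294  178   53   57 1669] [ 451.  -374.6   15. ]
[552.1 292. ] [538 278  39  37 717] [ 389.1 -590.4   15. ]
[[154 154 151 153 152 154 157 159 159 160 159 158 159 160 159 161 160 158
  158]
 [152 153 154 154 156 153 154 157 157 159 161 158 159 159 161 162 162 160
  164]
 [154 153 153 152 155 157 157 161 159 160 162 161 162 160 162 161 159 159
  161]
 [151 150 150 151 152 155 157 158 158 157 160 164 160 163 160 160 159 161
  161]
 [150 153 153 154 155 158 159 164 164  53  50 161 161 160 161 160 157 157
  157]
 [150 152 151 153 155 155  55  55  56  59  56 160 162 160 162 159 161 156
  158]
 [154 155 155 159 157 159  62  52  38  37  50  31 156 158 162 163 160 158
  155]
 [152 153 156 157 159 160  87  52  60  61  47  58  61 160 161 162 160 156
  156]
 [153 156 156 162 162 162  60  51 146 131  46  57 140 160 159 159 161 156
  157]
[... 345 characters left out ...]
8 160 159 157 161 159 157 159 158 159 158 160 155 152
  155]
 [159 158 155 156 157 156 154 155 158 158 154 157 158 161 160 162 160 155
  159]
 [156 158 157 159 160 161 161 160 159 154 154 157 157 159 154 157 158 159
  157]
 [238 238 238 236 225 208 180 165 157 158 160 157 155 157 158 159 158 159
  158]
 [ 56 238 239 238 238 238 238 238 239 239 239 240 240 240 239 237 230 161
   87]
 [ 16 105 147 153 207 214 223 231 236 239 240 240 240 240 239 239 240 107
   22]]
[54.5 48.5 32.7] [ 627.  -112.6   46. ]
[48.5 56.5 37.4] [604.9 -96.2  46. ]
[60.5 56.5 30.8] [ 605.  -128.7   46. ]
[62.5 48.5 27.4] [ 627.1 -134.3   46. ]
[42.5 33.5 10. ] [674.2 -81.7  20. ]
[56.5 40.5 25. ] [ 649.2 -118.3   46. ]
```

Call:
apply_moves(
  targets=[
    [45, [0.8, 0, -40], [0, 0, 0]],
    [45, [0, 0, -40], [0, 0, 0]],
    [45, [0, 0, -40], [0, 0, 0]],
    [45, [0, 0, -30], [0, 0, 0]],
    [45, [0, 0, -12], [0, 0, 0]],
    [45, [0, 0, -3], [0, 0, 0]],
    [45, [0, 0, 0], [0, 0, 0]],
    [25, [0, 0, 0], [0, 0, 0]],
    [10, [0, 0, 0], [0, 0, 0]],
    [4, [0, 0, 0], [0, 0, 0]],
  ],
  squeeze=50,
)

```text
clock: 45.65
position: [451.9, -375.7, 39.1]
orientation: [0.999, 0.045, 0.001, 0.001]
wrist_force: [-0.5, 0.0, 4.3]
opening: 0.09
grasp_force: 48.8
```

Call:
apply_moves(
  targets=[
    [3, [0, 0, 0], [0, 0, 0]],
    [3, [0, 0, 0], [0, 0, 0]],
    [3, [0, 0, 0], [0, 0, 0]],
    [3, [0, 0, 0], [0, 0, 0]],
    [3, [0, 0, 10], [0, 0, 0]],
    [3, [0, 0, 30], [0, 0, 0]],
    [3, [0, 0, 40], [0, 0, 0]],
    [3, [0, 0, 40], [0, 0, 0]],
    [3, [0, 0, 20], [0, 0, 0]],
    [3, [0, 0, 0], [0, 0, 0]],
  ],
)

```text
clock: 46.65
position: [452.6, -376.7, 182.1]
orientation: [0.999, 0.045, 0.002, 0.003]
wrist_force: [1.1, 0.4, -1.3]
opening: 0.094
grasp_force: 48.8
```

Call:
apply_moves(
  targets=[
    [3, [22.1, 24.6, 0], [0, 0, 0]],
    [3, [22.1, 24.6, 0], [0, 0, 0]],
    [3, [22.1, 24.6, 0], [0, 0, 0]],
    [3, [22.1, 24.6, 0], [0, 0, 0]],
    [3, [22.1, 24.6, 0], [0, 0, 0]],
    [3, [22.1, 24.6, 0], [0, 0, 0]],
    [3, [22.1, 24.6, 0], [0, 0, 0]],
    [3, [22.1, 24.6, 0], [0, 0, 0]],
    [3, [22.1, 24.6, 0], [0, 0, 0]],
    [3, [0, 0, 0], [0, 0, 0]],
  ],
)

```text
clock: 47.65
position: [650.7, -150.0, 174.5]
orientation: [0.999, 0.047, -0.002, -0.001]
wrist_force: [-0.2, -0.5, -0.8]
opening: 0.102
grasp_force: 48.8
```

Call:
apply_moves(
  targets=[
    [3, [0, 0, 0], [0, 0, 0]],
    [3, [0, 0, -30], [0, 0, 0]],
    [3, [0, 0, -40], [0, 0, 0]],
    [3, [0, 0, -30], [0, 0, 0]],
    [3, [0, 0, -15], [0, 0, 0]],
    [3, [0, 0, -8], [0, 0, 0]],
    [3, [0, 0, -4], [0, 0, 0]],
    [3, [0, 0, 0], [0, 0, 0]],
    [3, [0, 0, 0], [0, 0, 0]],
    [3, [0, 0, 0], [0, 0, 0]],
  ],
)

```text
clock: 48.65
position: [651.2, -154.0, 52.4]
orientation: [0.999, 0.045, 0.001, 0.001]
wrist_force: [-0.6, 0.1, -0.8]
opening: 0.089
grasp_force: 48.9
```

Call:
apply_moves(
  targets=[
    [3, [0, 0, -3], [0, 0, 0]],
    [3, [0, 0, -2], [0, 0, 0]],
    [3, [0, 0, 0], [0, 0, 0]],
    [3, [0, 0, 0], [0, 0, 0]],
    [12, [0, 0, 0], [0, 0, 0]],
    [25, [0, 0, 0], [0, 0, 0]],
    [30, [0, 0, 0], [0, 0, 0]],
    [30, [0, 0, 20], [0, 0, 0]],
    [30, [0, 0, 40], [0, 0, 0]],
    [30, [0, 0, 40], [0, 0, 0]],
  ],
)

```text
clock: 49.65
position: [649.3, -153.3, 145.2]
orientation: [0.999, 0.045, -0.001, -0.001]
wrist_force: [1.2, 0.3, 0.6]
opening: 0.35
grasp_force: 0.0
```

Call:
apply_moves(
  targets=[
    [30, [-20, 0, 30], [0, 0, 0]],
    [30, [-25, 0, 20], [0, 0, 0]],
    [30, [-25, 0, 0], [0, 0, 0]],
    [30, [-25, 0, 0], [0, 0, 0]],
    [30, [-25, 0, 0], [0, 0, 0]],
    [30, [-25, 0, 0], [0, 0, 0]],
    [30, [0, 0, 0], [0, 0, 0]],
    [30, [0, 0, 0], [0, 0, 0]],
    [30, [0, 0, 0], [0, 0, 0]],
    [30, [0, 0, 0], [0, 0, 0]],
  ],
)

```text
clock: 50.65
position: [506.0, -153.8, 195.7]
orientation: [0.999, 0.045, 0.0, 0.0]
wrist_force: [-0.3, 0.1, 0.1]
opening: 0.349
grasp_force: 0.0
```

```bash
python3 - <<'E'
from h import *
s=snap('wrist','we');print(state()['position'])
g=cv2.medianBlur(cv2.cvtColor(s['frame'],cv2.COLOR_RGB2GRAY),3)
for nm,p in dict(flange=[593,-121,20],pulley=[660,-84,39],knob=[651,-155,25],stud=[651,-155,68],pan=[627,-114,49]).items(): print(nm,proj(s,p))
for lo,hi,z in ((20,60,25),(80,130,49)):
    c=cv2.HoughCircles(g,cv2.HOUGH_GRADIENT,1,30,param1=80,param2=25,minRadius=lo,maxRadius=hi)
    for q in (c[0][:6] if c is not None else []):print(q,ray(s,q[0],q[1],z))
n,l,st,ce=cv2.connectedComponentsWithStats((g<75).astype(np.uint8))
for i in range(1,n):
    if 60<st[i,4]<9000: print('dark',ce[i].round(1),st[i],ray(s,*ce[i],22))
# far fittings that may have been nudged / anything outside pan: check old spots in the top view
t=snap('top','te')
E
```

```text
[ 505.88658893 -153.70788879  195.62195178]
flange (np.float64(287.6213975343653), np.float64(96.37806962636475))
pulley (np.float64(237.26248708617692), np.float64(-15.876067970088968))
knob (np.float64(339.89847825781845), np.float64(15.182924977406628))
stud (np.float64(343.3027056363939), np.float64(-3.8867444003111586))
pan (np.float64(277.2468978643855), np.float64(38.95842085493638))
[636.5 142.5  56. ] [ 583.3 -393.8   25. ]
[288.5  98.5  42.7] [ 591.2 -122.2   25. ]
[319.5 361.5  43.8] [ 368.  -165.8   25. ]
[292.5 319.5  43.8] [ 407.8 -138.4   25. ]
[606.5 131.5  24.3] [ 589.3 -368.2   25. ]
[279.5  50.5 120.6] [ 620. -116.   49.]
[296.5  75.5  98.6] [ 605.3 -128.6   49. ]
dark [336.6  27.8] [ 310    0   61   60 2348] [ 643.3 -153.5   22. ]
dark [553.9   4. ] [521   0  70  11 541] [ 672.8 -307.6   22. ]
dark [535.7 114.2] [ 456   76  160  101 5312] [ 597.1 -312.4   22. ]
dark [ 11.3 364.5] [  7 350   9  31 155] [337.3 116.1  22. ]
```

```bash
python3 - <<'E'
from h import *
t=snap('top','tz');f=t['frame'];g=cv2.cvtColor(f,cv2.COLOR_RGB2GRAY)
m=np.zeros_like(g);m[195:250,395:450]=(g[195:250,395:450]<60)
n,l,st,ce=cv2.connectedComponentsWithStats(m)
R=np.array([[.9988,.05],[-.05,.9988]])
for i in range(1,n):
    if st[i,4]>40:
        p=ray(t,*ce[i],58)[:2];ys,xs=np.where(l==i);j=xs.argmax();q=ray(t,xs[j],ys[j],58)[:2]
        print('handle c',p,'tip',q,'tray',R@(q-[654.2,-206]),st[i])
for nm,p in dict(flange=[592,-121,20],pulley=[660,-84,39],knob=[650,-155,20]).items():
    u,v=map(int,np.round(proj(t,p)));print(nm,u,v,g[v-12:v+13:3,u-12:u+13:3].tolist())
# scene view: pulley (two views) + bail level check
s=snap('scene','sz');h=cv2.cvtColor(s['frame'],cv2.COLOR_RGB2GRAY)
for phi in (0,.15,.3):
    print('bail bar',phi,proj(s,[421.5+.437*85*np.cos(phi),394.6-.8996*85*np.cos(phi),73.5+85*np.sin(phi)]))
m=(h<60).astype(np.uint8);n,l,st,ce=cv2.connectedComponentsWithStats(m[170:230,180:280])
print([(ce[i]+[180,170],st[i,4]) for i in range(1,n) if st[i,4]>8])
E
```

```text
handle c [ 591.1 -271.5] tip [ 593.8 -313.7] tray [ -65.71252 -104.55076] [410 222  31  28 252]
flange 367 233 [[141, 145, 139, 142, 147, 145, 140, 109, 77], [141, 144, 140, 136, 129, 133, 134, 76, 70], [140, 131, 132, 138, 130, 141, 98, 77, 48], [127, 134, 138, 139, 137, 102, 72, 62, 78], [138, 144, 127, 141, 147, 95, 77, 56, 74], [125, 131, 141, 136, 144, 64, 62, 73, 84], [144, 129, 140, 147, 108, 76, 61, 79, 70], [144, 145, 112, 133, 72, 60, 75, 86, 64], [147, 145, 144, 129, 74, 59, 93, 47, 52]]
pulley 354 207 [[149, 73, 139, 167, 173, 166, 145, 142, 146], [69, 143, 174, 170, 174, 173, 173, 142, 145], [111, 169, 172, 151, 107, 172, 173, 155, 143], [115, 172, 172, 76, 63, 171, 174, 145, 142], [124, 170, 170, 165, 159, 171, 171, 138, 144], [143, 159, 169, 164, 170, 171, 159, 143, 144], [140, 128, 146, 135, 144, 139, 141, 144, 144], [141, 139, 139, 132, 134, 143, 142, 143, 143], [138, 142, 145, 142, 141, 144, 144, 145, 143]]
knob 379 212 [[145, 142, 139, 140, 145, 143, 109, 69, 112], [147, 140, 137, 141, 144, 138, 142, 106, 68], [146, 140, 118, 115, 46, 56, 139, 136, 57], [145, 112, 49, 47, 115, 96, 81, 139, 112], [142, 133, 46, 47, 57, 50, 53, 62, 143], [143, 138, 53, 50, 47, 71, 49, 67, 91], [141, 138, 43, 44, 71, 73, 70, 95, 62], [147, 145, 140, 109, 77, 56, 80, 71, 74], [129, 133, 134, 76, 70, 74, 93, 78, 74]]
bail bar 0 (np.float64(235.83893824328862), np.float64(175.28004405008846))
bail bar 0.15 (np.float64(235.00684949640015), np.float64(171.63148063232026))
bail bar 0.3 (np.float64(233.68243802206047), np.float64(167.73563837616018))
[(array([239.203125 , 174.3984375]), np.int32(128)), (array([270.84188034, 175.6025641 ]), np.int32(234)), (array([211.46153846, 177.15384615]), np.int32(13)), (array([218.57692308, 180.26923077]), np.int32(26)), (array([213.47706422, 193.33027523]), np.int32(109))]
```

```bash
python3 -c "
from station import *
print(job_done())"
```

```text
the job is handed in; nothing more can be done
None
```

The job is handed in, but no verdict came back: my last readings put the handle swung in over the tray, the arbor seated under the closed bail, and all three fittings found (pulley, flange, star knob) in the wash pan; the flange slipped from the grip once and was picked up again.

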